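# Clamp the test rods into the terminal clamps and start the tester

## Task

Get the conductivity rig ready: push every test rod on the bench, copper end first from the robot's side, fully home through the terminal clamp of its own colour, and lock it there by turning that clamp's screw clockwise with the driver until the slot is in line with the rod. Turn the screws with the driver only and keep the fingers off the clamps. With all rods in and locked, put the driver back in its stand, then press the tester's green plunger fully down and let it come up again, leaving the beaker and the bottle where they are.

Things in the scene. Friction and masses are not known exactly. Their poses are not given: they have to be found in the camera images.
- rod_red: red test rod, 150 mm long, loose on the bench, absent in some starts: a red square grip 60 x 16 x 16 mm with a copper rod 10 mm in diameter and 90 mm long, tapered at the end, out of its front face. Origin at the grip's centre; x runs along the axis towards the copper tip: shoulder (grip's front face) at x = 30 mm, tip at 120 mm. Centre of mass in the grip's front half.
- tip_red (a point): tip of the red rod's copper end, on its axis; axes as the rod's
- clamp_red: red terminal clamp, fixed block 40 (x) x 36 (y) x 60 mm high; square bore 13.5 mm wide right through along x, axis 38 mm above the bench. Origin under its centre, on the bench. The rod enters at the -x face (robot's side); it is home when its grip's shoulder meets that face, 50 mm of copper then standing out beyond the +x face. Brass screw head on top.
- screwhead_red (a joint): turn of the red clamp's captive brass screw head about the vertical, rad, growing clockwise seen from above: 0 = open, slot across the bore; 1.57 = locked, slot in line with the bore and rod; stop at 1.62. It stays where it is left; turning takes about 0.1 N m.
- slot_red (a point): centre of the floor of the slot in the red clamp's screw head, on the screw's vertical axis, 64 mm above the bench; x runs along the slot and turns with the screw, z up. Head 35 mm in diameter; slot open at both ends, 7.5 mm wide, 10 mm deep (head's top at 74 mm).
- rod_yellow: yellow test rod, 150 mm long, loose on the bench, absent in some starts: a yellow square grip 60 x 16 x 16 mm with a copper rod 10 mm in diameter and 90 mm long, tapered at the end, out of its front face. Origin at the grip's centre; x runs along the axis towards the copper tip: shoulder (grip's front face) at x = 30 mm, tip at 120 mm. Centre of mass in the grip's front half.
- tip_yellow (a point): tip of the yellow rod's copper end, on its axis; axes as the rod's
- clamp_yellow: yellow terminal clamp, fixed block 40 (x) x 36 (y) x 60 mm high; square bore 13.5 mm wide right through along x, axis 38 mm above the bench. Origin under its centre, on the bench. The rod enters at the -x face (robot's side); it is home when its grip's shoulder meets that face, 50 mm of copper then standing out beyond the +x face. Brass screw head on top.
- screwhead_yellow (a joint): turn of the yellow clamp's captive brass screw head about the vertical, rad, growing clockwise seen from above: 0 = open, slot across the bore; 1.57 = locked, slot in line with the bore and rod; stop at 1.62. It stays where it is left; turning takes about 0.1 N m.
- slot_yellow (a point): centre of the floor of the slot in the yellow clamp's screw head, on the screw's vertical axis, 64 mm above the bench; x runs along the slot and turns with the screw, z up. Head 35 mm in diameter; slot open at both ends, 7.5 mm wide, 10 mm deep (head's top at 74 mm).
- rod_blue: blue test rod, 150 mm long, loose on the bench, absent in some starts: a blue square grip 60 x 16 x 16 mm with a copper rod 10 mm in diameter and 90 mm long, tapered at the end, out of its front face. Origin at the grip's centre; x runs along the axis towards the copper tip: shoulder (grip's front face) at x = 30 mm, tip at 120 mm. Centre of mass in the grip's front half.
- tip_blue (a point): tip of the blue rod's copper end, on its axis; axes as the rod's
- clamp_blue: blue terminal clamp, fixed block 40 (x) x 36 (y) x 60 mm high; square bore 13.5 mm wide right through along x, axis 38 mm above the bench. Origin under its centre, on the bench. The rod enters at the -x face (robot's side); it is home when its grip's shoulder meets that face, 50 mm of copper then standing out beyond the +x face. Brass screw head on top.
- screwhead_blue (a joint): turn of the blue clamp's captive brass screw head about the vertical, rad, growing clockwise seen from above: 0 = open, slot across the bore; 1.57 = locked, slot in line with the bore and rod; stop at 1.62. It stays where it is left; turning takes about 0.1 N m.
- slot_blue (a point): centre of the floor of the slot in the blue clamp's screw head, on the screw's vertical axis, 64 mm above the bench; x runs along the slot and turns with the screw, z up. Head 35 mm in diameter; slot open at both ends, 7.5 mm wide, 10 mm deep (head's top at 74 mm).
- driver: flat-blade driver, 100 mm long, 0.12 kg, loose, standing upright in its stand. Origin at the centre of the blade's lower edge, z up along it to the handle. Blade 22 mm (x) x 3.6 mm (y), z 0 to 14 mm; round shank 10 mm in diameter to z = 45; black round flange 42 mm in diameter z 45 to 50; orange square handle 26 x 26 mm (faces square to x and y), z 50 to 100 mm.
- stand: fixed wooden driver stand, 56 x 56 x 49 mm, origin at the centre of its underside; a square hole 26 mm wide goes down through its middle. The driver hangs in it blade down, its flange resting on the stand's top, so its origin is then 4 mm above the bench.
- tester: fixed grey tester box, 100 (x) x 80 (y) x 50 mm, origin at the centre of its underside; a green plunger stands up in the middle of its top
- plungerhead (a joint): travel of the tester's plunger, m: 0 = up, 0.014 = fully down at its stop; sprung back up, 3 to 9 N
- plunger_top (a point): centre of the top of the plunger's green round head, 34 mm in diameter, 86 mm above the bench when up
- beaker: bystander: glass beaker, 70 mm wide, 90 mm high, origin under its centre
- wash_bottle: bystander: white bottle, 70 mm wide, 140 mm high, origin under its centre

How it is judged:
By the outcome, as a careful person would: the job done as asked, in the order asked, and still so for the second after the job is handed in, with the robot touching nothing.
Of rod_red, rod_yellow, rod_blue only 2 to 3 are there at a start; the rules pass over those that are not, and their reading is None.
At some moment in a run one of rod_red, rod_yellow, rod_blue may be knocked a few centimetres aside while the robot is not near it.
It also fails if it takes over 210 s, if anything falls off the work surface, if the arm or the gripper's body presses on something with over 40 N, if the wrist force passes 120 N, or if a joint passes its speed limit or range.

## Robot

A 7-joint arm with a two-finger parallel gripper is mounted at the origin on the work surface. World frame = base frame: x ahead of the robot, y to its left, z up, the work surface at z = 0. Lengths are in m, angles in rad, forces in N, time in s.
With the tool pointing down it reaches from about 0.425 to 0.975 m from the base axis. Payload 16.7 kg.
Tool frame: the origin (TCP) lies at the very end of the fingers, on their centre line; the grasp point (between the pads) lies 19 mm behind it; z points along the fingers, y is the line along which they close (so a half turn about z gives the same grasp; the last joint's range is limited). The gripper opens to 85 mm and grips with 20 to 120 N. Pads are 22 mm wide; open, the fingers measure 114 mm over their backs; the gripper's body (76 mm by 85 mm) begins 54 mm behind the grasp point. The pads swing forward as they close: fully open they stand 13 mm farther back than shut.
Start: joints at [0.97, 0.426, 0.074, 1.606, -0.034, 1.111, -0.067], TCP at [0.295, -0.607, 0.231] pointing down, gripper open.
Joint ranges: [-2.85, 2.85], [-0.5, 2.14], [-1.23, 1.37], [0.21, 2.46], [-1.02, 4.16], [0.16, 2.05], [-2.73, 2.73]. Speed limits (rad/s): [1.89, 1.89, 2.39, 2.39, 3.01, 3.01, 3.01].

## Interface

Orientations are given as a 3x3 rotation matrix whose columns are the frame's x, y, z axes.
In Python, from station import robot gives the robot as it stands. The module is installed in compiled form; this text tells all that it offers.
- The arm moves only by the tool move_arm, never from a script. Its argument "deltas" is a list that holds one entry, the list of rows, each a list of 5 numbers: the closure, from -1 (fully open) to 1 (shut), then the shift along the tool's x, y, z each as a share of 0.25 m, from -1 to 1, then the turn about the tool's z as a share of pi rad, from -1 to 1. In form: [[[jaw, x, y, z, twist], ...]]. A call has 1 to 5 rows; each row is the pose to reach, as a shift and turn from the pose commanded when the call began, along the tool's axes at that moment, turning the shorter way round; what a row does not reach only later rows make up. A row lasts 1/10 s, in which the tool goes at most 50 mm and 8.59 degrees, less where a joint would pass 70% of its speed; a pose out of reach is approached as far as the arm can. A call with a number of a shift or a turn outside -1 to 1 is refused whole. A call with a gripper value outside its range is refused whole. The fingers move at their own pace and stop on an object; "newtons" is the grip in N (left out, the last holds). Time passes only in rows, so rows that repeat a pose let the fingers close. It gives the time, the measured TCP pose, the force, the opening and the grip force at its end, in the units of the state.
- robot.observe(): the state, without advancing time (a new reading comes with each control period).
- robot.capture(name): name is "scene" or "side" or "wrist"; returns a dict with "image" (384x512x3 uint8, red, green, blue), "fx", "fy", "cx", "cy" (pixels), "R" (3x3) and "t" (3): a world point X has camera coordinates R X + t. Camera axes: x right, y down, z forward; pixel columns grow to the right and rows downward; lengths in m; the calibration is good to about 2 mm. A picture is of the moment at which its call begins. There is no depth.
- robot.finish_job(): hands the job in; it is judged then, once.
Trained networks look in the newest picture that a camera, given by its name, has taken for a name from the list of things; names that differ only in an ending like _2 or _b are one class to them, and where a whole thing is asked for, a point or a joint stands for the part that bears it (a point fixed in the world has none). Each returns a list of dicts, best first, with "p" (0 to 1); they miss things now and then, are a little off and sometimes report something else, mostly with a low value. They report only what shows in the picture. A call takes as long as a camera call.
- robot.look_for(name, camera): "box" ([left, top, width, height] as shares, 0 to 1, of the picture: columns of its width, rows of its height, round what is visible of it).
The state is a dict: "t": time; "q": joint angles; "joint_velocities": joint speeds; "effort": joint torques, N m; "tcp_pos": TCP position; "orientation": TCP orientation; "contact_force": force on the tool from outside, world axes, zero at the start; "moment": the same for the moment, N m; "width": finger opening in m; "grip_force": force on a finger pad.
Only numpy, scipy, OpenCV 4.12 (cv2) and the standard library are available. Lean on these libraries where they do the work, as an engineer would, in place of code of your own. Each camera call takes 0.05 s, during which the arm holds its last target. There are 200 camera calls.

## Working session

There is one attempt and no reset: what is moved stays moved. The work goes in short steps, Python scripts to look and compute and a tool call to move; the robot and the scene stay as the last step left them, time stands still between calls to the robot, and variables do not carry over. Pictures are saved under pics/ and viewed, at most 14 in all, crops included, and the job is handed in when it is done.

Besides the shell and the picture viewer there is one more tool, called as name(argument=value, ...) on one line, values as JSON. move_arm: Moves the arm, as the interface text tells. Its arguments: {"type":"object","properties":{"deltas":{"type":"array","items":{"type":"array","items":{"type":"array","items":{"type":"number"}}}},"newtons":{"type":"number"}},"required":["deltas"]}

```bash
mkdir -p pics
cat > h.py <<'E'
import numpy as np, cv2
from station import robot
def cap(n,f=None):
    c=robot.capture(n)
    if f: cv2.imwrite('pics/'+f,cv2.cvtColor(c['image'],cv2.COLOR_RGB2BGR))
    return c
def ray(c,u,v,z):
    R=np.array(c['R']);t=np.array(c['t']);o=-R.T@t
    d=R.T@np.array([(u-c['cx'])/c['fx'],(v-c['cy'])/c['fy'],1]); return o+d*(z-o[2])/d[2]
def proj(c,X):
    p=np.array(c['R'])@np.array(X)+np.array(c['t']); return p[0]/p[2]*c['fx']+c['cx'],p[1]/p[2]*c['fy']+c['cy']
E
python3 - <<'E'
from h import *
np.set_printoptions(precision=4,suppress=True)
s=robot.observe(); print(s)
for n in('scene','side'):
    c=cap(n,n+'0.png'); R=np.array(c['R']); print(n,c['fx'],-R.T@np.array(c['t']),R)
    for k in['rod_red','rod_yellow','rod_blue','clamp_red','clamp_yellow','clamp_blue','driver','stand','tester','plunger_top','beaker','wash_bottle']:
        r=robot.look_for(k,n)[:1]
        for x in r:
            b=np.array(x['box'])*[512,384,512,384]; print(k,round(x['p'],2),b.round(1),ray(c,b[0]+b[2]/2,b[1]+b[3]/2,0.0 if 'rod' in k else .03).round(3))
E
```

```text
{'t': 0.0, 'q': array([ 0.9695,  0.4267,  0.0739,  1.6066, -0.0341,  1.1108, -0.0671]), 'joint_velocities': array([ 0.0008, -0.0009,  0.0005, -0.0013, -0.0005, -0.0012, -0.0001]), 'effort': array([  0.0012, -94.9828,   3.761 , -46.3501,   0.0192,   0.0101,
         0.    ]), 'tcp_pos': array([ 0.2945, -0.6069,  0.2306]), 'orientation': array([[ 0.8997,  0.4366, -0.0007],
       [ 0.4366, -0.8997,  0.0011],
       [-0.0001, -0.0013, -1.    ]]), 'contact_force': array([-0.4141, -0.3878, -0.6795]), 'moment': array([ 0.0209, -0.0156,  0.0027]), 'grip_force': 0.0, 'width': 0.08569449438809588}
scene 494.09151386903346 [1.2871 0.6494 1.1366] [[-0.6761  0.7368  0.0028]
 [ 0.5406  0.4986 -0.6776]
 [-0.5006 -0.4566 -0.7354]]
rod_red 0.49 [333.3 216.9  48.2  29.4] [0.425 0.26  0.   ]
rod_yellow 0.66 [325.6 239.9  44.4  25. ] [0.505 0.283 0.   ]
rod_blue 0.64 [325.3 260.2  34.5  38.9] [0.589 0.325 0.   ]
clamp_red 0.91 [194.2 187.9  23.8  32.6] [ 0.668 -0.122  0.03 ]
clamp_yellow 0.6 [172.3 201.7  29.3  44.7] [ 0.758 -0.107  0.03 ]
clamp_blue 0.95 [227.6 203.8  27.4  35.6] [0.645 0.002 0.03 ]
d
[... 536 characters left out ...]
8 0.262 0.   ]
rod_yellow 0.84 [269.6 275.6  12.7  63.4] [0.514 0.271 0.   ]
rod_blue 0.88 [212.1 292.6  38.2  70.7] [0.59  0.325 0.   ]
clamp_red 0.63 [212.7 159.8  25.2  27.7] [ 0.667 -0.125  0.03 ]
clamp_yellow 0.78 [207.6 218.7  28.   42.9] [0.637 0.132 0.03 ]
clamp_blue 0.56 [215.6 183.   20.2  38.1] [ 0.648 -0.002  0.03 ]
driver 0.63 [252.2 118.5  13.5  19.8] [ 0.601 -0.397  0.03 ]
stand 0.92 [241.8 133.1  29.4  24.2] [ 0.599 -0.288  0.03 ]
tester 0.81 [281.8 122.4  36.1  35.5] [ 0.473 -0.335  0.03 ]
plunger_top 0.56 [295.7 121.4  10.6  12.2] [ 0.47  -0.421  0.03 ]
beaker 0.74 [140.2 197.6  31.9  51.4] [0.788 0.094 0.03 ]
wash_bottle 0.6 [168.7 137.8  27.6  57.3] [ 0.785 -0.146  0.03 ]
```

Run:
```python
import cv2
for n in('scene','side'):
    im=cv2.imread(f'pics/{n}0.png'); 
    x0,y0,w,h=((150,110,260,195) if n=='scene' else (120,90,240,280))
    s=min(800/w,600/h)
    cv2.imwrite(f'pics/{n}0c.png',cv2.resize(im[y0:y0+h,x0:x0+w],None,fx=s,fy=s,interpolation=cv2.INTER_CUBIC)[:600,:800])
```

```text
(no output)
```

View pics/scene0c.png

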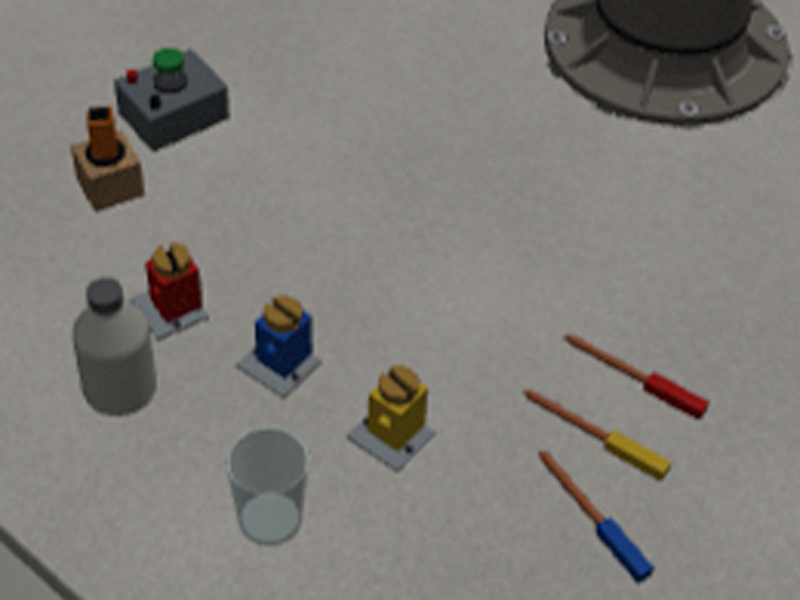

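View pics/side0c.png

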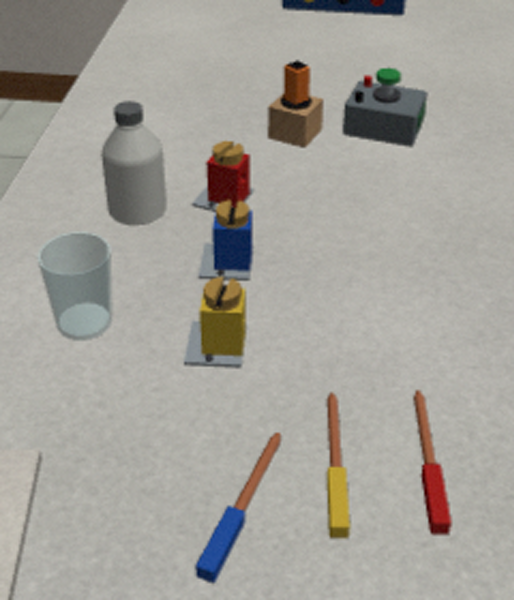

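All three rods are present, tips pointing towards −y. The clamps are at about x 0.65, and the stand and tester are on the right. Next I hover over the clamps for a close look.

move_arm(deltas=[[[-1,0.68,-0.56,-0.15,0],[-1,0.68,-0.56,-0.15,0],[-1,0.68,-0.56,-0.15,0],[-1,0.68,-0.56,-0.15,0],[-1,0.68,-0.56,-0.15,0]]])

```text
t: 1.8
tcp_pos: [0.3887, -0.4032, 0.2699]
orientation: [[0.898, 0.44, 0.001], [0.44, -0.898, 0.0], [0.001, 0.001, -1.0]]
contact_force: [0.3, -1.0, -0.0]
width: 0.0859
grip_force: 0.0
```

move_arm(deltas=[[[-1,0.68,-0.56,-0.15,0],[-1,0.68,-0.56,-0.15,0],[-1,0.68,-0.56,-0.15,0],[-1,0.68,-0.56,-0.15,0],[-1,0.68,-0.56,-0.15,0]]])

```text
t: 2.3
tcp_pos: [0.4801, -0.2026, 0.3074]
orientation: [[0.898, 0.44, 0.002], [0.44, -0.898, 0.0], [0.002, 0.0, -1.0]]
contact_force: [0.1, -0.3, 0.1]
width: 0.0848
grip_force: 0.0
```

move_arm(deltas=[[[-1,0.68,-0.56,-0.15,-0.1],[-1,0.68,-0.56,-0.15,-0.2],[-1,0.68,-0.56,-0.15,-0.2],[-1,0.68,-0.56,-0.15,-0.2],[-1,0.68,-0.56,-0.15,-0.2]]])

```text
t: 2.8
tcp_pos: [0.5713, -0.0021, 0.3447]
orientation: [[0.463, 0.887, 0.001], [0.887, -0.463, 0.001], [0.002, 0.001, -1.0]]
contact_force: [-1.9, -0.1, -0.1]
width: 0.0855
grip_force: 0.0
```

move_arm(deltas=[[[-1,0,0,0,-0.15],[-1,0,0,0,-0.15],[-1,0,0,0,-0.15],[-1,0,0,0,-0.15],[-1,0,0,0,-0.15]]])

```text
t: 3.3
tcp_pos: [0.5701, -0.0072, 0.3438]
orientation: [[0.024, 1.0, -0.0], [1.0, -0.024, -0.0], [-0.0, -0.0, -1.0]]
contact_force: [-0.2, -0.6, -0.3]
width: 0.0853
grip_force: 0.0
```

Run:
```python
from h import *
np.set_printoptions(precision=4,suppress=True)
c=cap('wrist','w1.png');s=robot.observe(); print(s['t'],s['q'],s['tcp_pos'],s['orientation'],c['fx'],c['cx'],c['cy'],c['R'],-np.array(c['R']).T@c['t'])
```

```text
3.35 [ 0.265   0.2006 -0.4276  1.6787  0.0863  1.2811 -0.2042] [ 0.5701 -0.0071  0.3438] [[ 0.0244  0.9997 -0.    ]
 [ 0.9997 -0.0244 -0.    ]
 [-0.     -0.     -1.    ]] 285.83224210784647 251.68846434826096 188.86774231169483 [[ 0.9997 -0.0225 -0.0007]
 [-0.0212 -0.9537  0.3   ]
 [-0.0074 -0.3    -0.9539]] [0.5722 0.0696 0.4858]
```

View pics/w1.png

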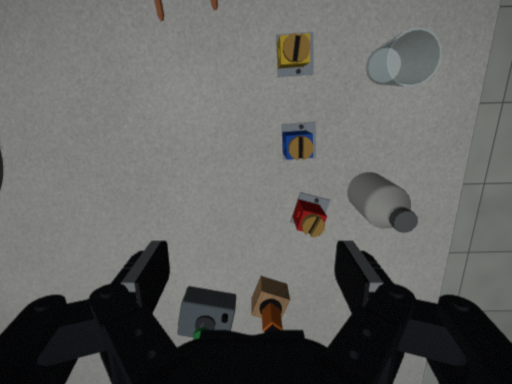

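The wrist view shows the yellow (295,47), blue (300,147) and red (312,225) screw heads, with red yawed. I'll measure heads and slots from this image by colour.

```bash
cat >> h.py <<'E'
def head(c,u,v,r=22,z=.074):
    im=c['image']; hsv=cv2.cvtColor(im,cv2.COLOR_RGB2HSV).astype(int)
    u0,v0=int(u-r),int(v-r); s=np.s_[max(v0,0):int(v+r),max(u0,0):int(u+r)]
    u0,v0=max(u0,0),max(v0,0)
    H,S,V=[hsv[s][...,i] for i in range(3)]
    m=((H>=11)&(H<=21)&(S>90)&(V>70)).astype(np.uint8)
    n,l,st,_=cv2.connectedComponentsWithStats(m,connectivity=8)
    big=[i for i in range(1,n) if st[i,4]>.12*st[1:,4].max()]
    p=np.argwhere(np.isin(l,big))[:,::-1]+[u0,v0]
    hull=cv2.convexHull(p.astype(np.float32)); (eu,ev),ax,_=cv2.fitEllipse(hull)
    fill=np.zeros(im.shape[:2],np.uint8); cv2.fillConvexPoly(fill,hull.astype(int),1)
    fill=cv2.erode(fill,np.ones((3,3)))
    g=im.sum(2); q=np.argwhere((fill>0)&(g<.55*np.median(g[fill>0])))[:,::-1]
    P=np.array([ray(c,a,b,z)[:2] for a,b in q]); X=ray(c,eu,ev,z)
    d=P-P.mean(0); w,V2=np.linalg.eigh(d.T@d); a=V2[:,1]; ang=np.degrees(np.arctan2(a[1],a[0]))%180
    return X,np.array(ax),ang,len(q),P.mean(0)
E
python3 - <<'E'
from h import *
c=cap('wrist')
for n,u,v in(('y',295,47),('b',300,147),('r',312,225)): 
    X,ax,a,k,pm=head(c,u,v); print(n,X.round(4),ax.round(1),'slot deg',round(a,1),k,pm.round(4))
for k in('stand','driver','plunger_top','screwhead_red','screwhead_blue','screwhead_yellow','tester'):
    for x in robot.look_for(k,'wrist')[:2]:
        b=np.array(x['box'])*[512,384,512,384]; print(k,round(x['p'],2),b.round(1),ray(c,b[0]+b[2]/2,b[1]+b[3]/2,.07).round(4))
E
```

```text
y [0.6313 0.133  0.074 ] [26.4 29.5] slot deg 83.7 113 [0.6312 0.1321]
b [0.6407 0.0008 0.074 ] [23.3 24.1] slot deg 91.6 79 [0.6408 0.0012]
r [ 0.6635 -0.1223  0.074 ] [21.  23.3] slot deg 63.5 40 [ 0.6647 -0.1215]
stand 0.82 [253.1 273.2  37.2  44.9] [ 0.599  -0.2553  0.07  ]
stand 0.64 [208.7   0.    5.3   8.8] [0.5234 0.1852 0.07  ]
driver 0.89 [261.8 295.6  19.4  38.1] [ 0.5986 -0.2952  0.07  ]
driver 0.64 [284.6  35.   24.1  27.9] [0.6328 0.1313 0.07  ]
plunger_top 0.59 [195.2 320.6  17.4  16.7] [ 0.4767 -0.3238  0.07  ]
plunger_top 0.45 [344.5 173.6  71.5  54.9] [ 0.7671 -0.0853  0.07  ]
screwhead_red 0.77 [299.3 213.6  24.9  22.8] [ 0.6629 -0.1234  0.07  ]
screwhead_red 0.45 [154.7   0.    6.8  17.8] [0.4553 0.1818 0.07  ]
screwhead_blue 0.9 [283.6 135.8  30.6  25.8] [ 0.6393 -0.0012  0.07  ]
screwhead_blue 0.37 [156.    0.6   5.   21.6] [0.4555 0.179  0.07  ]
screwhead_yellow 0.63 [283.1  32.9  26.7  32.3] [0.6325 0.1312 0.07  ]
screwhead_yellow 0.46 [289.4 191.9  43.5  45.5] [ 0.6612 -0.1056  0.07  ]
tester 0.82 [176.7 288.9  60.1  52.1] [ 0.484  -0.2932  0.07  ]
tester 0.69 [284.5 136.5  31.6  24.9] [ 0.6413 -0.0016  0.07  ]
```

move_arm(deltas=[[[-1,0.6,-0.28,0,0],[-1,0.6,-0.28,0,0],[-1,0.6,-0.28,0,0],[-1,0.6,-0.28,0,0],[-1,0.6,-0.28,0,0]]])

```text
t: 4.25
tcp_pos: [0.5021, 0.1471, 0.3443]
orientation: [[0.016, 1.0, 0.001], [1.0, -0.016, 0.0], [0.0, 0.001, -1.0]]
contact_force: [-0.4, -1.1, 1.2]
width: 0.0848
grip_force: 0.0
```

Run:
```python
from h import *
c=cap('wrist','w2.png');print(robot.observe()['tcp_pos'].round(4))
for k in('rod_red','rod_yellow','rod_blue','tip_blue'):
    for x in robot.look_for(k,'wrist')[:1]:
        b=np.array(x['box'])*[512,384,512,384]; print(k,round(x['p'],2),b.round(1),ray(c,b[0]+b[2]/2,b[1]+b[3]/2,.012).round(4))
```

```text
[0.503  0.1451 0.3441]
rod_red 0.96 [192.6  20.8  26.5 104.6] [0.4333 0.2631 0.012 ]
rod_yellow 0.95 [243.9  16.8  20.9  98.1] [0.5082 0.2723 0.012 ]
rod_blue 0.59 [2.897e+02 2.000e-01 3.390e+01 8.230e+01] [0.5868 0.3051 0.012 ]
tip_blue 0.75 [286.1   0.7  34.5  80.3] [0.5818 0.3059 0.012 ]
```

View pics/w2.png

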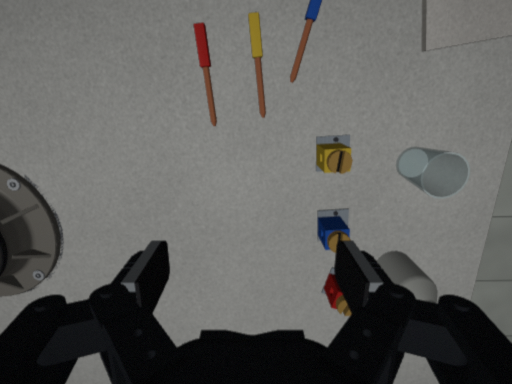

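The view shows the red rod (200..213, 25..125), yellow (255..263, 15..115) and blue (partly visible at top), all with tips towards −y. I'll compute exact poses.

```bash
cat >> h.py <<'E'
HUE={'red':(172,8),'yellow':(22,34),'blue':(100,130)}
def rod(c,col,box,z=.010,pad=6):
    im=c['image']; hsv=cv2.cvtColor(im,cv2.COLOR_RGB2HSV).astype(int); b=np.array(box)*[512,384,512,384]
    lo,hi=HUE[col]; H,S=hsv[...,0],hsv[...,1]
    g=((H>=lo)|(H<=hi) if lo>hi else (H>=lo)&(H<=hi))&(S>150 if col!='red' else S>165)
    w=np.zeros(g.shape,bool); w[int(max(b[1]-pad,0)):int(b[1]+b[3]+pad),int(max(b[0]-pad,0)):int(b[0]+b[2]+pad)]=1
    G=np.argwhere(g&w)[:,::-1]; C=np.argwhere(~g&w&(S>75)&((H<20)|(H>170)))[:,::-1]
    P=np.array([ray(c,u+.0,v+.0,z)[:2] for u,v in G]); Q=np.array([ray(c,u,v,z)[:2] for u,v in C])
    d=Q.mean(0)-P.mean(0); ang=np.degrees(np.arctan2(d[1],d[0])); e=d/np.linalg.norm(d)
    A=np.vstack([P,Q])@e; L=A.max()-A.min()
    (cu,cv_),(a,bb),_=cv2.minAreaRect(P.astype(np.float32)*1000)
    return np.array([cu,cv_])/1000,ang,(a,bb),L,A.max()-(P@e).min()-.03,len(G),len(C)
def rods(cam,cols=('red','yellow','blue')):
    c=cap(cam)
    for k in cols:
        r=robot.look_for('rod_'+k,cam)
        if r and r[0]['p']>.5: X,a,wh,L,t,n,m=rod(c,k,r[0]['box']); print(cam,k,round(r[0]['p'],2),'grip',X.round(4),'ang',round(a,1),'grip mm',np.round(wh,1),'len',round(L,3),n,m)
    return c
def todelta(X,yaw=None):
    s=robot.observe(); R=s['orientation']; d=R.T@(np.array(X)-s['tcp_pos'])/.25
    y=np.degrees(np.arctan2(R[1,0],R[0,0])); tw=None if yaw is None else -((yaw-y+180)%360-180)/180
    print('tcp',s['tcp_pos'].round(4),'yaw',round(y,2),'delta',d.round(4),'twist',tw)
E
python3 - <<'E'
from h import *
for n in('wrist','side','scene'): rods(n)
E
```

```text
wrist red 0.94 grip [0.4296 0.3021] ang -84.6 grip mm [14.6 59.4] len 0.15 424 416
wrist yellow 0.84 grip [0.5099 0.315 ] ang -84.7 grip mm [14.1 58.9] len 0.148 423 346
wrist blue 0.57 grip [0.5939 0.3458] ang -106.7 grip mm [21.5 14.7] len 0.111 160 388
side red 0.77 grip [0.4301 0.302 ] ang -85.4 grip mm [16.4 68.3] len 0.154 285 197
side blue 0.68 grip [0.5997 0.3631] ang -106.4 grip mm [65.1 17.6] len 0.152 351 198
scene red 0.82 grip [0.4297 0.3   ] ang -57.2 grip mm [22.4 60.8] len 0.159 128 170
scene yellow 0.54 grip [0.5101 0.3135] ang -102.3 grip mm [21.6 59.8] len 0.143 137 242
scene blue 0.66 grip [0.5989 0.362 ] ang -106.4 grip mm [61.3 18.5] len 0.148 141 98
```

```bash
python3 -c "
from h import *
todelta([.5097,.3175,.1],95.3)"
```

```text
tcp [0.5031 0.1446 0.3438] yaw 88.88 delta [0.692  0.013  0.9754] twist -0.035646469115517394
```

move_arm(deltas=[[[-0.3,0.692,0.013,0.5,-0.0356],[-0.3,0.692,0.013,0.5,-0.0356],[-0.3,0.692,0.013,0.5,-0.0356],[-0.3,0.692,0.013,0.5,-0.0356],[-0.3,0.692,0.013,0.5,-0.0356]]])

```text
t: 5.6
tcp_pos: [0.5075, 0.3213, 0.2156]
orientation: [[-0.097, 0.995, -0.004], [0.995, 0.097, 0.0], [0.001, -0.004, -1.0]]
contact_force: [0.6, -0.7, -0.1]
width: 0.0554
grip_force: 0.0
```

move_arm(deltas=[[[-0.3,0,0,0.475,0],[-0.3,0,0,0.475,0],[-0.3,0,0,0.475,0],[-0.3,0,0,0.475,0]]])

```text
t: 6.0
tcp_pos: [0.5084, 0.3163, 0.0974]
orientation: [[-0.092, 0.996, -0.004], [0.996, 0.092, -0.002], [-0.002, -0.004, -1.0]]
contact_force: [-0.1, -0.5, -0.2]
width: 0.0555
grip_force: 0.0
```

```bash
python3 -c "
from h import *
todelta([.5097,.3175,.004],95.3); print(robot.observe()['width'])
rods('side')
c=cap('wrist','w3.png')"
```

```text
tcp [0.5084 0.3163 0.0974] yaw 95.3 delta [0.0053 0.0072 0.3734] twist -2.1933063972628337e-05
0.05547836214801356
side red 0.94 grip [0.4302 0.301 ] ang -85.2 grip mm [16.3 66.3] len 0.151 283 199h.py:36: RuntimeWarning: Mean of empty slice.
  d=Q.mean(0)-P.mean(0); ang=np.degrees(np.arctan2(d[1],d[0])); e=d/np.linalg.norm(d)
  ret = ret.dtype.type(ret / rcount)
Traceback (most recent call last):
  File "h.py", line 44, in rods
    if r and r[0]['p']>.5: X,a,wh,L,t,n,m=rod(c,k,r[0]['box']); print(cam,k,round(r[0]['p'],2),'grip',X.round(4),'ang',round(a,1),'grip mm',np.round(wh,1),'len',round(L,3),n,m)
                                          ~~~^^^^^^^^^^^^^^^^^
  File "h.py", line 36, in rod
    d=Q.mean(0)-P.mean(0); ang=np.degrees(np.arctan2(d[1],d[0])); e=d/np.linalg.norm(d)
                                                     ~^^^
IndexError: invalid index to scalar variable.
```

Position is good, so I descend and grip.

move_arm(deltas=[[[-0.3,0.005,0.006,0.37,0],[-0.3,0.005,0.006,0.37,0],[-0.3,0.005,0.006,0.373,0],[-0.3,0.005,0.006,0.373,0]]])

```text
t: 6.55
tcp_pos: [0.5117, 0.3195, 0.0086]
orientation: [[-0.092, 0.996, 0.001], [0.996, 0.092, 0.001], [0.001, 0.001, -1.0]]
contact_force: [0.1, 0.7, 0.8]
width: 0.0556
grip_force: 0.0
```

move_arm(deltas=[[[1,0,0,0,0],[1,0,0,0,0],[1,0,0,0,0],[1,0,0,0,0],[1,0,0,0,0]]], newtons=60)

```text
t: 7.05
tcp_pos: [0.5121, 0.3195, 0.0089]
orientation: [[-0.092, 0.996, 0.002], [0.996, 0.092, 0.001], [0.001, 0.003, -1.0]]
contact_force: [-1.8, -2.5, 17.7]
width: 0.0141
grip_force: 58.7
```

```bash
python3 -c "
from h import *
s=robot.observe(); print(s['width'],s['grip_force'],s['contact_force'].round(1))
todelta([.48,.133,.12],173.7)
c=cap('wrist','w3.png')"
```

```text
0.014128849981244404 58.699668645858765 [-1.8 -2.5 17.7]
tcp [0.5121 0.3195 0.0089] yaw 95.27 delta [-0.7305 -0.1953 -0.4454] twist -0.43573066780954073
```

View pics/w3.png

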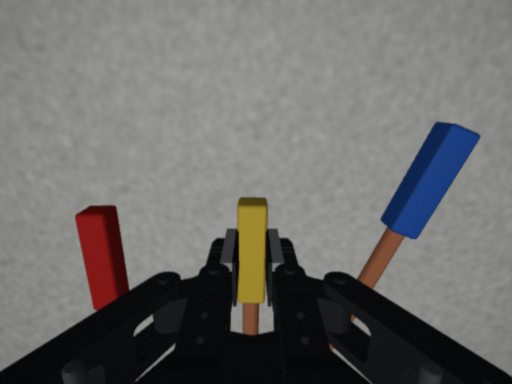

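Yellow rod is gripped centrally (256, 200–300). Now lift and carry it to the yellow clamp.

move_arm(deltas=[[[1,0,0,-0.2,0],[1,0,0,-0.4,0],[1,0,0,-0.4,0]]])

```text
t: 7.4
tcp_pos: [0.5138, 0.3212, 0.114]
orientation: [[-0.092, 0.996, 0.008], [0.996, 0.092, 0.005], [0.004, 0.009, -1.0]]
contact_force: [-0.6, 1.0, -1.9]
width: 0.0143
grip_force: 60.0
```

move_arm(deltas=[[[1,-0.13,-0.05,0,-0.044],[1,-0.26,-0.1,0,-0.088],[1,-0.39,-0.15,0,-0.132],[1,-0.52,-0.2,0,-0.176],[1,-0.65,-0.26,0,-0.22]]])

```text
t: 7.9
tcp_pos: [0.4611, 0.1498, 0.1073]
orientation: [[-0.71, 0.704, 0.001], [0.704, 0.71, -0.0], [-0.001, 0.001, -1.0]]
contact_force: [0.1, 0.0, 0.1]
width: 0.0136
grip_force: 60.0
```

move_arm(deltas=[[[1,0,0,0,-0.044],[1,0,0,0,-0.088],[1,0,0,0,-0.132],[1,0,0,0,-0.176],[1,0,0,0,-0.216]]])

```text
t: 8.4
tcp_pos: [0.4615, 0.1509, 0.1074]
orientation: [[-0.995, 0.103, 0.001], [0.103, 0.995, -0.0], [-0.001, -0.0, -1.0]]
contact_force: [-0.0, -0.2, -1.5]
width: 0.0138
grip_force: 60.0
```

move_arm(deltas=[[[1,0,0,0,0],[1,0,0,0,0]]])

```text
t: 8.6
tcp_pos: [0.4615, 0.1509, 0.1071]
orientation: [[-0.994, 0.113, 0.0], [0.113, 0.994, -0.0], [-0.0, 0.0, -1.0]]
contact_force: [-0.6, -0.4, -0.7]
width: 0.0141
grip_force: 60.0
```

```bash
python3 -c "
from h import *
todelta([.4623,.1512,.039],173.7)
c=cap('wrist','w4.png'); cap('side','s4.png')"
```

```text
tcp [0.4615 0.1509 0.1071] yaw 173.53 delta [-0.0031  0.0015  0.2724] twist -0.000950170865591973
```

View pics/w4.png

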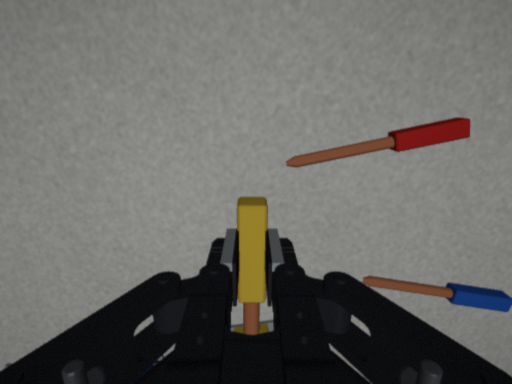

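Rod is still held straight. I'll lower it to bore height and check alignment against the clamp with both fixed cameras.

move_arm(deltas=[[[1,-0.003,0.001,0.15,0],[1,-0.003,0.001,0.272,0],[1,-0.003,0.001,0.272,0],[1,-0.003,0.001,0.272,0]]])

```text
t: 9.1
tcp_pos: [0.4619, 0.1518, 0.0393]
orientation: [[-0.994, 0.109, -0.001], [0.109, 0.994, 0.0], [0.001, 0.0, -1.0]]
contact_force: [0.6, 0.3, -0.1]
width: 0.0138
grip_force: 60.0
```

```bash
cat >> h.py <<'E'
CL={'yellow':([.6313,.1328],-6.3),'blue':([.6407,.0010],1.6),'red':([.6640,-.1220],-26.5)}
def check(col,off=.125,dz=-.001,fn=None,sc=8):
    (cx,cy),yw=CL[col]; s=robot.observe(); T=s['tcp_pos']; R=s['orientation']; e=-R[:,0]
    tip=T+e*(off)+np.array([0,0,dz]); a=np.array([np.cos(np.radians(yw)),np.sin(np.radians(yw)),0])
    r=tip-[cx,cy,.038]; n=np.array([-a[1],a[0],0]); print('tip rel clamp: along',round(r@a,4),'left',round(r@n,4),'z',round(r[2],4),'dyaw',round(np.degrees(np.arctan2(e[1],e[0]))-yw,2))
    out=[]
    for cam in('scene','side'):
        c=cap(cam); u,v=proj(c,[cx,cy,.074])
        try:
            X,ax,ang,k,_=head(c,u,v,16); print(cam,'head seen',X.round(4),ax.round(1),'slot',round(ang,1))
        except Exception as ex: print(cam,ex)
        u0,v0=proj(c,tip); uc,vc=(u0+u)/2,(v0+v)/2; im=cv2.cvtColor(c['image'],cv2.COLOR_RGB2BGR)
        x0,y0=int(uc)-25,int(vc)-36
        p=cv2.resize(im[y0:y0+72,x0:x0+50],None,fx=sc,fy=sc,interpolation=cv2.INTER_CUBIC)
        def dot(X,col): 
            w=proj(c,X); cv2.circle(p,(int((w[0]+.5-x0)*sc),int((w[1]+.5-y0)*sc)),2,col,-1)
        dot(tip,(255,0,255)); dot(tip-e*.03,(255,0,255)); dot(tip-e*.06,(255,0,255))
        for t in np.linspace(0,6.28,24): dot([cx+.0175*np.cos(t),cy+.0175*np.sin(t),.074],(0,255,0))
        for yy in(-.018,.018):
            for z in(0,.06): dot(np.array([cx,cy,z])-a*.02+n*yy,(255,255,0))
        out.append(p)
    if fn: cv2.imwrite('pics/'+fn,np.hstack(out))
E
python3 -c "
from h import *
check('yellow',fn='c5.png')"
```

```text
tip rel clamp: along -0.0454 left 0.0004 z 0.0002 dyaw 0.06
scene head seen [0.6324 0.1333 0.074 ] [10.2 12.8] slot 81.0
side head seen [0.6306 0.1397 0.074 ] [15.8 17.9] slot 93.2
```

View pics/c5.png

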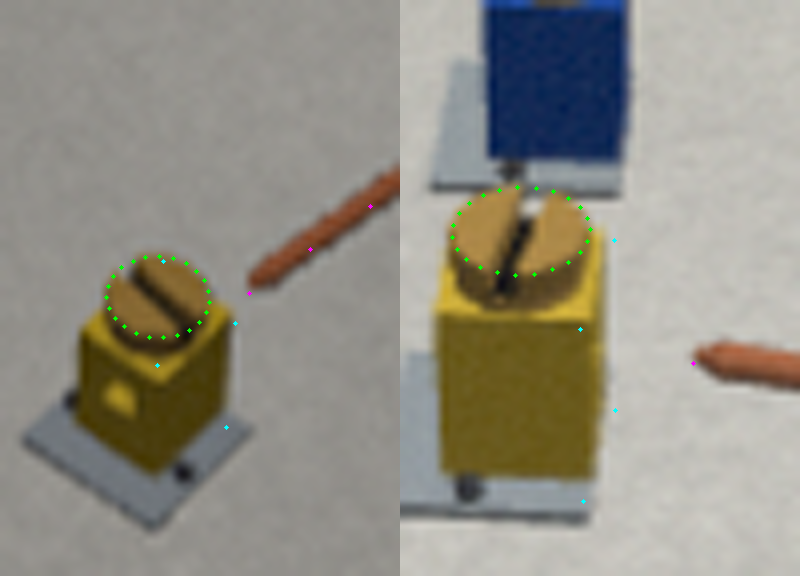

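The rod axis lines up with the bore within about 1 mm in both views. Insert in stages while watching force.

move_arm(deltas=[[[1,-0.04,-0.001,0.002,0],[1,-0.08,-0.001,0.002,0],[1,-0.12,-0.001,0.002,0],[1,-0.16,-0.001,0.002,0],[1,-0.16,-0.001,0.002,0]]])

```text
t: 9.7
tcp_pos: [0.5035, 0.1465, 0.0384]
orientation: [[-0.994, 0.11, 0.001], [0.11, 0.994, 0.001], [-0.001, 0.001, -1.0]]
contact_force: [-0.2, 0.7, -0.1]
width: 0.0138
grip_force: 60.0
```

```bash
python3 -c "
from h import *
check('yellow')"
```

```text
tip rel clamp: along -0.0035 left -0.0005 z -0.0006 dyaw -0.01
scene head seen [0.6307 0.1357 0.074 ] [10.  15.5] slot 82.2
side head seen [0.6306 0.14   0.074 ] [16.  17.8] slot 90.2
```

move_arm(deltas=[[[1,-0.06,0,0,0],[1,-0.12,0,0,0],[1,-0.18,0,0,0],[1,-0.24,0,0,0],[1,-0.265,0,0,0]]])

```text
t: 10.3
tcp_pos: [0.5648, 0.1394, 0.0371]
orientation: [[-0.994, 0.107, -0.006], [0.107, 0.994, -0.001], [0.006, -0.002, -1.0]]
contact_force: [-21.9, 1.1, 2.4]
width: 0.0138
grip_force: 60.7
```

move_arm(deltas=[[[1,-0.01,0,0,0],[1,-0.02,0,0,0],[1,-0.025,0,0,0],[1,-0.025,0,0,0]]])

```text
t: 10.7
tcp_pos: [0.5696, 0.139, 0.037]
orientation: [[-0.994, 0.106, -0.007], [0.106, 0.994, -0.002], [0.007, -0.003, -1.0]]
contact_force: [-17.9, -1.1, 2.4]
width: 0.0138
grip_force: 60.6
```

```bash
python3 -c "
from h import *
check('yellow',fn='c6.png')"
```

```text
tip rel clamp: along 0.0629 left -0.0002 z -0.0028 dyaw 0.21
scene head seen [0.6477 0.1393 0.074 ] [13.9 21.2] slot 31.4
side head seen [0.6305 0.1398 0.074 ] [15.8 18. ] slot 96.5
```

move_arm(deltas=[[[1,-0.01,0,-0.002,0],[1,-0.02,0,-0.004,0],[1,-0.03,0,-0.004,0],[1,-0.03,0,-0.004,0]]])

```text
t: 11.2
tcp_pos: [0.577, 0.1382, 0.0378]
orientation: [[-0.994, 0.106, -0.007], [0.106, 0.994, -0.002], [0.007, -0.002, -1.0]]
contact_force: [-17.4, 1.0, -0.2]
width: 0.0142
grip_force: 60.3
```

```bash
python3 -c "
from h import *
check('yellow',fn='c6.png'); print(robot.observe()['contact_force'])"
```

```text
tip rel clamp: along 0.0705 left -0.0002 z -0.002 dyaw 0.21
scene head seen [0.6477 0.1375 0.074 ] [13.2 21.6] slot 37.2
side head seen [0.6306 0.1399 0.074 ] [16.  17.8] slot 89.8
[-16.66407449   0.55855123  -1.17873665]
```

View pics/c6.png

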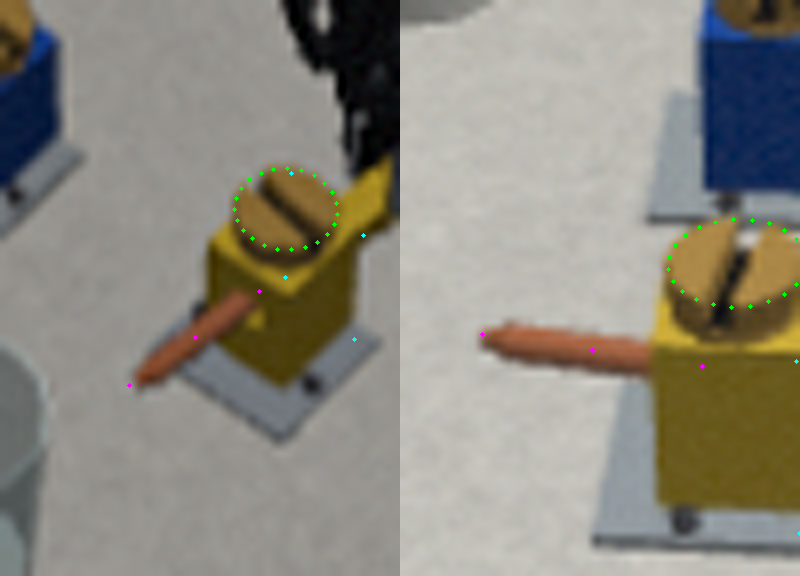

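The tip is out beyond the far face, but no hard stop yet: ~17 N constant drag. Keep pushing until it stalls.

move_arm(deltas=[[[1,-0.01,0,0,0],[1,-0.015,0,0,0],[1,-0.015,0,0,0]]])

```text
t: 11.6
tcp_pos: [0.5774, 0.1379, 0.0372]
orientation: [[-0.994, 0.105, -0.013], [0.105, 0.994, -0.003], [0.012, -0.005, -1.0]]
contact_force: [-36.5, -1.1, 9.9]
width: 0.0138
grip_force: 61.6
```

move_arm(deltas=[[[1,-0.01,0,0,0],[1,-0.01,0,0,0]]])

```text
t: 11.8
tcp_pos: [0.5775, 0.1378, 0.0367]
orientation: [[-0.994, 0.104, -0.017], [0.104, 0.995, -0.004], [0.016, -0.006, -1.0]]
contact_force: [-50.4, -0.6, 16.6]
width: 0.0138
grip_force: 62.4
```

Stalled at 50 N: home, matching the expected 54 mm offset. Relax, release, retreat up, and look at the remaining rods.

move_arm(deltas=[[[1,0.02,0,0,0],[1,0.02,0,0,0]]])

```text
t: 12.0
tcp_pos: [0.5772, 0.1379, 0.0377]
orientation: [[-0.994, 0.106, -0.008], [0.106, 0.994, -0.002], [0.008, -0.003, -1.0]]
contact_force: [-22.7, 0.1, -0.0]
width: 0.0139
grip_force: 60.5
```

move_arm(deltas=[[[-0.3,0,0,0,0],[-0.3,0,0,0,0],[-0.3,0,0,0,0],[-0.3,0,0,0,0]]])

```text
t: 12.4
tcp_pos: [0.5829, 0.1379, 0.0395]
orientation: [[-0.994, 0.109, 0.0], [0.109, 0.994, 0.0], [-0.0, 0.0, -1.0]]
contact_force: [-0.2, 0.1, -0.5]
width: 0.0558
grip_force: 0.0
```

move_arm(deltas=[[[-0.3,0,0,-0.2,0],[-0.3,0,0,-0.4,0.04],[-0.3,0,0,-0.6,0.08],[-0.3,0,0,-0.7,0.13],[-0.3,0,0,-0.7,0.18]]])

```text
t: 12.9
tcp_pos: [0.5844, 0.1386, 0.2189]
orientation: [[-0.786, 0.618, 0.006], [0.618, 0.786, 0.001], [-0.004, 0.005, -1.0]]
contact_force: [-0.4, 0.2, -0.6]
width: 0.0559
grip_force: 0.0
```

move_arm(deltas=[[[-0.3,0,0,0,0.05],[-0.3,0,0,0,0.1],[-0.3,0,0,0,0.15],[-0.3,0,0,0,0.2],[-0.3,0,0,0,0.2]]])

```text
t: 13.4
tcp_pos: [0.5827, 0.1379, 0.2146]
orientation: [[-0.275, 0.961, 0.0], [0.961, 0.275, -0.0], [-0.0, 0.0, -1.0]]
contact_force: [0.9, -0.8, 0.5]
width: 0.0555
grip_force: 0.0
```

move_arm(deltas=[[[-0.3,0,0,0,0.05],[-0.3,0,0,0,0.1],[-0.3,0,0,0,0.15],[-0.3,0,0,0,0.178],[-0.3,0,0,0,0.178]]])

```text
t: 13.9
tcp_pos: [0.5827, 0.138, 0.2144]
orientation: [[0.272, 0.962, 0.0], [0.962, -0.272, -0.0], [-0.0, 0.0, -1.0]]
contact_force: [-0.1, -0.8, 0.4]
width: 0.0554
grip_force: 0.0
```

```bash
python3 -c "
from h import *
c=rods('wrist',('red','blue')); rods('side',('red','blue')); todelta([.6007,.3673,.1],73.5)
X,ax,ang,k,pm=head(c,*proj(c,[.6313,.1328,.074])); print(X,ax,ang,pm)"
```

```text
wrist red 0.92 grip [0.4305 0.3019] ang -84.9 grip mm [19.1 61.3] len 0.15 985 750
wrist blue 0.58 grip [ 0.6698 -0.1846] ang -6.8 grip mm [71.9 40.3] len 0.064 6 370
side red 0.98 grip [0.4303 0.3019] ang -85.4 grip mm [16.3 68.2] len 0.154 284 198
side blue 0.75 grip [0.5997 0.3631] ang -106.4 grip mm [65.1 17.6] len 0.152 351 196
tcp [0.5826 0.1378 0.2143] yaw 74.27 delta [ 0.9033 -0.1794  0.4573] twist 0.004256167842396665
[0.6330315  0.13534627 0.074     ] [33.5468483  38.47711563] 83.82882015381995 [0.63184725 0.13641528]
```

move_arm(deltas=[[[-0.3,0.18,-0.036,0.09,0],[-0.3,0.36,-0.072,0.18,0.004],[-0.3,0.54,-0.108,0.27,0.004],[-0.3,0.72,-0.144,0.36,0.004],[-0.3,0.9,-0.179,0.457,0.004]]])

```text
t: 14.7
tcp_pos: [0.6007, 0.3627, 0.1022]
orientation: [[0.284, 0.959, 0.0], [0.959, -0.284, 0.0], [0.0, 0.0, -1.0]]
contact_force: [0.7, -0.1, 0.9]
width: 0.0553
grip_force: 0.0
```

move_arm(deltas=[[[-0.3,0,0,0,0],[-0.3,0,0,0,0]]])

```text
t: 14.9
tcp_pos: [0.5997, 0.362, 0.1018]
orientation: [[0.282, 0.959, -0.002], [0.959, -0.282, -0.0], [-0.001, -0.002, -1.0]]
contact_force: [0.1, -0.5, -0.6]
width: 0.0555
grip_force: 0.0
```

```bash
python3 -c "
from h import *
todelta([.6007,.3673,.008],73.5); cap('wrist','w7.png')"
```

```text
tcp [0.5997 0.362  0.1018] yaw 73.61 delta [ 0.0218 -0.0014  0.3752] twist 0.0005895913529008744
```

View pics/w7.png

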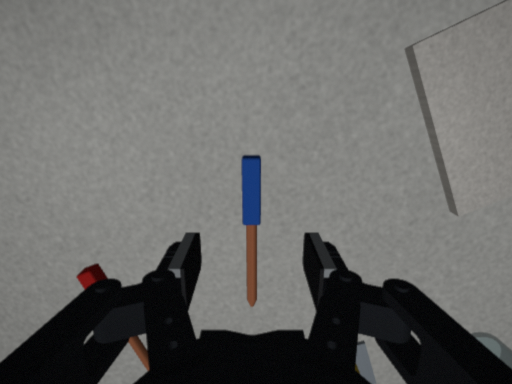

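Blue rod is centred between the fingers (col 251). Descend, grip, lift and carry.

move_arm(deltas=[[[-0.3,0.022,0,0.18,0],[-0.3,0.022,0,0.375,0],[-0.3,0.022,0,0.375,0],[-0.3,0.022,0,0.375,0]]])

```text
t: 15.35
tcp_pos: [0.6028, 0.3651, 0.0104]
orientation: [[0.286, 0.958, -0.0], [0.958, -0.286, -0.0], [-0.0, -0.0, -1.0]]
contact_force: [-0.7, 0.1, 0.7]
width: 0.0559
grip_force: 0.0
```

move_arm(deltas=[[[1,0,0,0,0],[1,0,0,0,0],[1,0,0,0,0],[1,0,0,0,0],[1,0,0,0,0]]], newtons=60)

```text
t: 15.85
tcp_pos: [0.6033, 0.3667, 0.0118]
orientation: [[0.286, 0.958, 0.003], [0.958, -0.286, 0.001], [0.002, 0.002, -1.0]]
contact_force: [-3.3, -3.1, 13.7]
width: 0.0138
grip_force: 58.5
```

move_arm(deltas=[[[1,0,0,-0.2,0],[1,0,0,-0.4,0],[1,0,0,-0.4,0]]])

```text
t: 16.15
tcp_pos: [0.6051, 0.3688, 0.1178]
orientation: [[0.285, 0.958, 0.009], [0.958, -0.285, 0.006], [0.008, 0.007, -1.0]]
contact_force: [0.7, 0.3, -0.5]
width: 0.0133
grip_force: 59.3
```

move_arm(deltas=[[[1,-0.16,-0.01,0,0],[1,-0.32,-0.02,0,0],[1,-0.48,-0.03,0,0],[1,-0.64,-0.04,0,0],[1,-0.785,-0.04,0,0]]])

```text
t: 16.65
tcp_pos: [0.5359, 0.1793, 0.1102]
orientation: [[0.285, 0.958, 0.001], [0.958, -0.285, -0.0], [0.0, 0.001, -1.0]]
contact_force: [0.2, 0.2, -0.3]
width: 0.0132
grip_force: 59.3
```

move_arm(deltas=[[[1,-0.16,-0.01,0,-0.04],[1,-0.32,-0.02,0,-0.08],[1,-0.48,-0.03,0,-0.12],[1,-0.64,-0.04,0,-0.16],[1,-0.785,-0.04,0,-0.2]]])

```text
t: 17.15
tcp_pos: [0.4703, -0.006, 0.1101]
orientation: [[-0.337, 0.941, 0.001], [0.941, 0.337, -0.001], [-0.001, 0.001, -1.0]]
contact_force: [0.5, -0.2, -1.0]
width: 0.0131
grip_force: 59.3
```

move_arm(deltas=[[[1,0,0,0,-0.04],[1,0,0,0,-0.08],[1,0,0,0,-0.12],[1,0,0,0,-0.16],[1,0,0,0,-0.2]]])

```text
t: 17.65
tcp_pos: [0.4713, -0.0044, 0.1101]
orientation: [[-0.826, 0.563, 0.001], [0.563, 0.826, -0.001], [-0.002, 0.0, -1.0]]
contact_force: [-0.1, 0.6, -1.3]
width: 0.013
grip_force: 59.3
```

move_arm(deltas=[[[1,0,0,0,-0.04],[1,0,0,0,-0.08],[1,0,0,0,-0.12],[1,0,0,0,-0.16],[1,0,0,0,-0.2]]])

```text
t: 18.15
tcp_pos: [0.4713, -0.0044, 0.1101]
orientation: [[-1.0, -0.03, 0.001], [-0.03, 1.0, -0.001], [-0.001, -0.001, -1.0]]
contact_force: [-0.3, -0.3, -1.0]
width: 0.0131
grip_force: 59.3
```

```bash
python3 -c "
from h import *
s=robot.observe();print(s['width'],s['q'].round(2))
todelta([.4708,-.0037,.039],181.6)"
```

```text
0.013135969105178323 [ 0.68  0.4  -0.95  2.12  0.45  0.83  1.06]
tcp [ 0.4713 -0.0044  0.1101] yaw -178.28 delta [0.0025 0.0033 0.2842] twist 0.0006615208836990405
```

move_arm(deltas=[[[1,0.002,0.003,0.14,0],[1,0.002,0.003,0.272,0],[1,0.002,0.003,0.272,0],[1,0.002,0.003,0.272,0]]])

```text
t: 18.55
tcp_pos: [0.4707, -0.0031, 0.0422]
orientation: [[-1.0, -0.026, -0.0], [-0.026, 1.0, 0.0], [0.0, 0.0, -1.0]]
contact_force: [1.0, 0.4, -0.1]
width: 0.0134
grip_force: 59.3
```

```bash
python3 -c "
from h import *
check('blue',dz=-.0038,fn='c8.png')"
```

```text
tip rel clamp: along -0.0451 left 0.0003 z 0.0004 dyaw -0.13
scene head seen [ 0.6418 -0.      0.074 ] [ 9.6 11.8] slot 93.1
side head seen [0.6408 0.0065 0.074 ] [12.9 15.4] slot 93.4
```

View pics/c8.png

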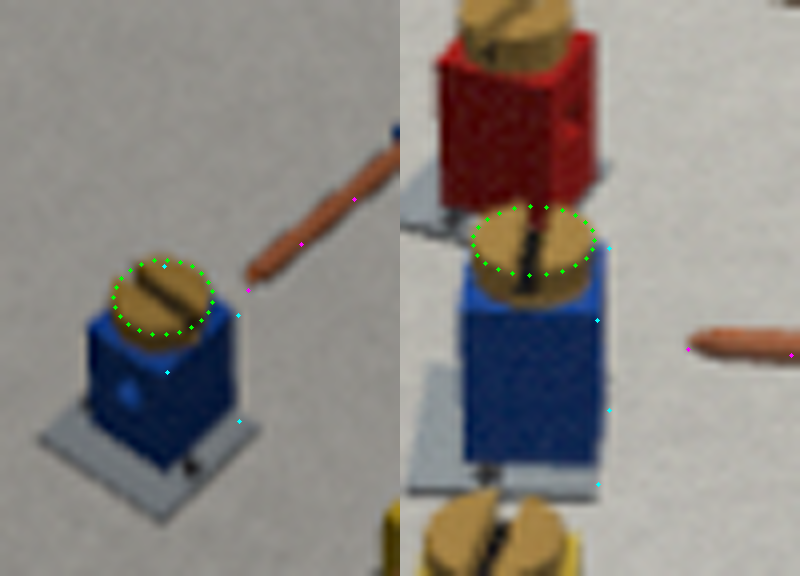

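In both views the rod appears slightly above the predicted axis. I'll quantify that with the copper centreline.

```bash
cat >> h.py <<'E'
def axisfit(off=.125,dz=0.,lo=.02,hi=.065):
    "lateral (left) and z offset of copper axis from TCP-predicted line, from scene+side"
    s=robot.observe(); T=s['tcp_pos']; e=-s['orientation'][:,0]; n=np.array([-e[1],e[0],0]); tip=T+e*off+[0,0,dz]
    A=[];B=[]
    for cam in('scene','side'):
        c=cap(cam); hsv=cv2.cvtColor(c['image'],cv2.COLOR_RGB2HSV).astype(int)
        m=((hsv[...,0]<14)|(hsv[...,0]>174))&(hsv[...,1]>85)
        p0,p1=np.array(proj(c,tip-e*hi)),np.array(proj(c,tip-e*lo)); d=(p1-p0)/np.linalg.norm(p1-p0); w=np.array([-d[1],d[0]])
        g=np.argwhere(m)[:,::-1]; a=(g-p0)@d; b=(g-p0)@w
        k=(a>0)&(a<np.linalg.norm(p1-p0))&(abs(b)<5)
        mid=tip-e*(lo+hi)/2; q=np.array(proj(c,mid))
        A.append([(np.array(proj(c,mid+.001*n))-q)@w,(np.array(proj(c,mid+[0,0,.001]))-q)@w]); B.append(b[k].mean()); print(cam,k.sum(),'perp px',round(B[-1],2),np.round(A[-1],3))
    print('left,z mm',np.linalg.solve(A,B).round(2))
E
python3 -c "
from h import *
axisfit(dz=-.0038)"
```

```text
scene 36 perp px 0.88 [-0.291  0.168]
side 73 perp px 0.82 [-0.254  0.344]
left,z mm [-2.92  0.21]
```

Correcting for the head's own offset in the same images, the rod sits about 1.6 mm high. Lower that much and insert.

move_arm(deltas=[[[1,-0.04,0,0.006,0],[1,-0.08,0,0.006,0],[1,-0.12,0,0.006,0],[1,-0.16,0,0.006,0],[1,-0.16,0,0.006,0]]])

```text
t: 19.25
tcp_pos: [0.5121, -0.0022, 0.0398]
orientation: [[-1.0, -0.025, 0.001], [-0.025, 1.0, 0.001], [-0.001, 0.001, -1.0]]
contact_force: [-0.3, 0.4, -0.6]
width: 0.0134
grip_force: 59.3
```

move_arm(deltas=[[[1,-0.05,0,0,0],[1,-0.1,0,0,0],[1,-0.15,0,0,0],[1,-0.15,0,0,0]]])

```text
t: 19.65
tcp_pos: [0.55, -0.0013, 0.0398]
orientation: [[-1.0, -0.024, 0.001], [-0.024, 1.0, 0.001], [-0.001, 0.001, -1.0]]
contact_force: [0.9, 0.2, -0.7]
width: 0.0136
grip_force: 59.3
```

move_arm(deltas=[[[1,-0.04,0,0,0],[1,-0.08,0,0,0],[1,-0.11,0,0,0],[1,-0.14,0,0,0],[1,-0.14,0,0,0]]])

```text
t: 20.15
tcp_pos: [0.584, -0.0005, 0.0398]
orientation: [[-1.0, -0.025, 0.001], [-0.025, 1.0, 0.0], [-0.001, 0.0, -1.0]]
contact_force: [0.8, 0.3, -0.5]
width: 0.0132
grip_force: 59.4
```

move_arm(deltas=[[[1,-0.01,0,0,0],[1,-0.02,0,0,0],[1,-0.02,0,0,0]]])

```text
t: 20.45
tcp_pos: [0.5867, -0.0007, 0.0395]
orientation: [[-1.0, -0.025, -0.002], [-0.025, 1.0, -0.001], [0.002, -0.001, -1.0]]
contact_force: [-6.9, -1.2, 2.9]
width: 0.0132
grip_force: 59.8
```

move_arm(deltas=[[[1,-0.01,0,0,0],[1,-0.015,0,0,0],[1,-0.015,0,0,0]]])

```text
t: 20.75
tcp_pos: [0.587, -0.0009, 0.0386]
orientation: [[-1.0, -0.025, -0.009], [-0.025, 1.0, -0.002], [0.009, -0.002, -1.0]]
contact_force: [-27.7, -1.5, 14.2]
width: 0.0136
grip_force: 61.0
```

move_arm(deltas=[[[1,0.022,0,0,0],[1,0.022,0,0,0]]])

```text
t: 20.95
tcp_pos: [0.5857, -0.0007, 0.0398]
orientation: [[-1.0, -0.025, -0.0], [-0.025, 1.0, -0.0], [0.0, -0.0, -1.0]]
contact_force: [-0.8, 0.5, -0.3]
width: 0.0132
grip_force: 59.4
```

move_arm(deltas=[[[-0.3,0,0,0,0],[-0.3,0,0,0,0],[-0.3,0,0,0,0],[-0.3,0,0,0,0]]])

```text
t: 21.35
tcp_pos: [0.5864, -0.0006, 0.0398]
orientation: [[-1.0, -0.025, 0.0], [-0.025, 1.0, 0.0], [-0.0, 0.0, -1.0]]
contact_force: [-0.6, 0.3, -1.0]
width: 0.0554
grip_force: 0.0
```

move_arm(deltas=[[[-0.3,0,0,-0.2,0],[-0.3,0,0,-0.4,0.04],[-0.3,0,0,-0.6,0.08],[-0.3,0,0,-0.7,0.13],[-0.3,0,0,-0.7,0.18]]])

```text
t: 21.85
tcp_pos: [0.5881, -0.0003, 0.2191]
orientation: [[-0.861, 0.508, 0.006], [0.508, 0.861, -0.0], [-0.005, 0.003, -1.0]]
contact_force: [-0.1, 0.1, -0.2]
width: 0.0557
grip_force: 0.0
```

```bash
python3 -c "
from h import *
rods('side',('red',)); rods('scene',('red',)); todelta([.4297,.306,.12],95.0); cap('side','s9.png'); cap('scene','sc9.png')
a=cv2.imread('pics/side0.png')
import numpy as np
s=cv2.imread('pics/s9.png')[150:340,170:345]; t=cv2.imread('pics/sc9.png')[165:290,160:300]
cv2.imwrite('pics/c9.png',np.hstack([cv2.resize(s,(400,434)),cv2.resize(t,(400,434))]))"
```

```text
side red 0.69 grip [0.4301 0.302 ] ang -85.2 grip mm [16.4 68.3] len 0.154 289 194
scene red 0.65 grip [0.4296 0.3011] ang -85.2 grip mm [22.4 58.5] len 0.147 127 99
tcp [ 0.5859 -0.0007  0.2143] yaw 150.12 delta [1.1528 0.7525 0.3773] twist 0.30619577053197605
```

View pics/c9.png

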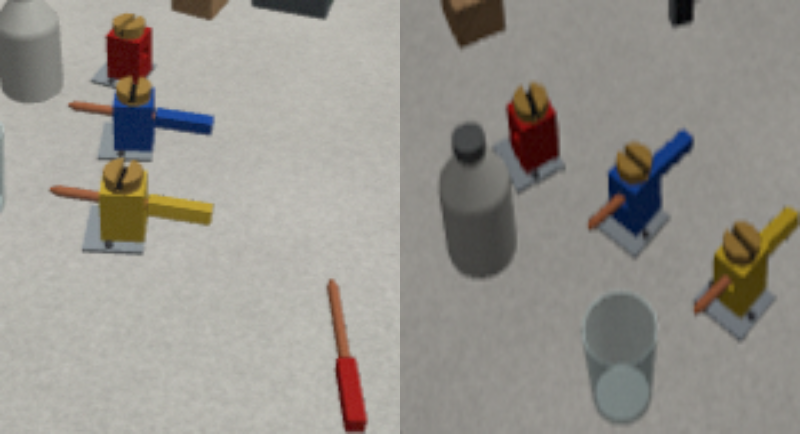

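Both rods are in their clamps (copper out on the far side, shoulder at the face). Blue may have been drawn back about 1 mm when I relaxed; I'll re-push it later. Red rod has not moved; going to it.

move_arm(deltas=[[[-0.3,0.12,0.075,0,0],[-0.3,0.24,0.15,0,0],[-0.3,0.36,0.225,0,0],[-0.3,0.48,0.3,0,0],[-0.3,0.577,0.377,0,0]]])

```text
t: 22.65
tcp_pos: [0.5075, 0.1545, 0.2142]
orientation: [[-0.866, 0.5, -0.001], [0.5, 0.866, -0.0], [0.001, -0.001, -1.0]]
contact_force: [0.1, 0.6, 0.2]
width: 0.0554
grip_force: 0.0
```

move_arm(deltas=[[[-0.3,0.12,0.075,0.08,0.04],[-0.3,0.24,0.15,0.16,0.08],[-0.3,0.36,0.225,0.24,0.12],[-0.3,0.48,0.3,0.32,0.16],[-0.3,0.577,0.377,0.377,0.2]]])

```text
t: 23.15
tcp_pos: [0.4297, 0.3082, 0.1187]
orientation: [[-0.403, 0.915, -0.002], [0.915, 0.403, -0.001], [0.0, -0.002, -1.0]]
contact_force: [1.4, 1.1, 0.2]
width: 0.0558
grip_force: 0.0
```

move_arm(deltas=[[[-0.3,0,0,0,0.05],[-0.3,0,0,0,0.107],[-0.3,0,0,0,0.107],[-0.3,0,0,0,0.107]]])

```text
t: 23.55
tcp_pos: [0.4311, 0.3074, 0.1199]
orientation: [[-0.082, 0.997, -0.001], [0.997, 0.082, -0.0], [-0.0, -0.001, -1.0]]
contact_force: [0.3, -0.3, -0.4]
width: 0.0554
grip_force: 0.0
```

```bash
python3 -c "
from h import *
todelta([.4294,.3065,.007],94.8); rods('wrist',('red',))"
```

```text
tcp [0.4311 0.3074 0.1199] yaw 94.71 delta [-0.0028 -0.0064  0.4516] twist -0.0005075959526809331
wrist red 0.97 grip [0.4296 0.3016] ang -84.4 grip mm [13.9 62.4] len 0.149 982 815
```

move_arm(deltas=[[[-0.3,-0.003,-0.006,0.2,0],[-0.3,-0.003,-0.006,0.4,0],[-0.3,-0.003,-0.006,0.452,0],[-0.3,-0.003,-0.006,0.452,0]]])

```text
t: 24.05
tcp_pos: [0.429, 0.306, 0.0063]
orientation: [[-0.081, 0.997, -0.003], [0.997, 0.081, -0.002], [-0.001, -0.003, -1.0]]
contact_force: [0.4, 1.3, 0.5]
width: 0.0552
grip_force: 0.0
```

move_arm(deltas=[[[1,0,0,0,0],[1,0,0,0,0],[1,0,0,0,0],[1,0,0,0,0],[1,0,0,0,0]]], newtons=60)

```text
t: 24.55
tcp_pos: [0.4311, 0.307, 0.0095]
orientation: [[-0.079, 0.997, 0.003], [0.997, 0.079, 0.001], [0.001, 0.003, -1.0]]
contact_force: [-2.7, -2.3, 15.7]
width: 0.0142
grip_force: 58.5
```

move_arm(deltas=[[[1,0,0,-0.2,0],[1,0,0,-0.4,0],[1,0,0,-0.6,0],[1,0,0,-0.8,0],[1,0,0,-0.95,0]]])

```text
t: 25.05
tcp_pos: [0.4301, 0.3069, 0.2494]
orientation: [[-0.08, 0.997, 0.003], [0.997, 0.08, 0.002], [0.001, 0.004, -1.0]]
contact_force: [0.6, -0.9, -1.3]
width: 0.0138
grip_force: 59.8
```

move_arm(deltas=[[[1,-0.18,0.05,0,0],[1,-0.36,0.1,0,0],[1,-0.54,0.15,0,0],[1,-0.72,0.2,0,0],[1,-0.88,0.25,0,0]]])

```text
t: 25.55
tcp_pos: [0.5103, 0.0897, 0.2464]
orientation: [[-0.079, 0.997, 0.002], [0.997, 0.079, -0.0], [-0.001, 0.002, -1.0]]
contact_force: [0.4, 0.7, -1.1]
width: 0.0137
grip_force: 59.9
```

move_arm(deltas=[[[1,-0.18,0.05,0,0],[1,-0.36,0.1,0,0],[1,-0.54,0.15,0,0],[1,-0.72,0.2,0,0],[1,-0.9,0.26,0,0]]])

```text
t: 26.05
tcp_pos: [0.5928, -0.129, 0.2465]
orientation: [[-0.08, 0.997, 0.002], [0.997, 0.08, -0.001], [-0.001, 0.002, -1.0]]
contact_force: [0.8, 0.6, -0.1]
width: 0.0139
grip_force: 59.9
```

move_arm(deltas=[[[1,0,0,0,0],[1,0,0,0,0]]])

```text
t: 26.25
tcp_pos: [0.5926, -0.128, 0.2457]
orientation: [[-0.078, 0.997, 0.001], [0.997, 0.078, 0.0], [0.0, 0.001, -1.0]]
contact_force: [0.1, 1.1, -1.5]
width: 0.0141
grip_force: 59.8
```

```bash
python3 -c "
from h import *
todelta([.6,-.15,.25],94.7); print(robot.observe()['width'])
c=cap('wrist','w10.png')
for k,g in CL.items():
  try: 
    u,v=proj(c,g[0]+[.074]); X,ax,ang,n,pm=head(c,u,v,28); print(k,round(u),round(v),X.round(4),ax.round(1),round(ang,1),n,pm.round(4))
  except Exception as e: print(k,e)
"
```

```text
tcp [ 0.5926 -0.128   0.2457] yaw 94.46 delta [-0.0901  0.0225 -0.0173] twist -0.0013116453781743568
0.014067674631592409
yellow 320 -121 [ 0.6512 -0.0562  0.074 ] [ 53.5 159.5] 100.6 591 [ 0.6491 -0.0548]
blue 310 49 [ 6.409e-01 -3.000e-04  7.400e-02] [35.3 38.1] 91.0 184 [ 0.6405 -0.0012]
red 315 170 [ 0.6635 -0.1234  0.074 ] [30.6 32.1] 63.8 101 [ 0.664  -0.1232]
```

View pics/w10.png

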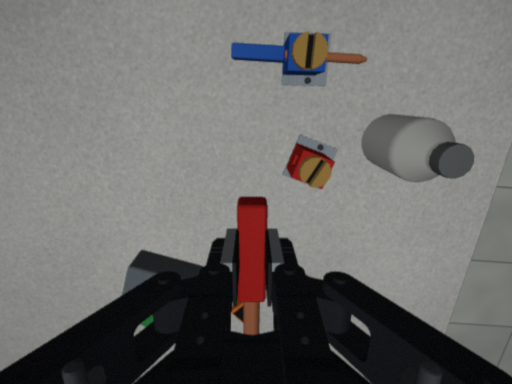

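Red head at (315,171) gives slot 63.8°, so clamp yaw is −26.2° at (0.6636, −0.1232). Blue looks seated. Move to red pre-insert.

move_arm(deltas=[[[1,0.1,-0.08,0.1,-0.04],[1,0.2,-0.16,0.2,-0.08],[1,0.3,-0.24,0.3,-0.12],[1,0.344,-0.3,0.4,-0.16],[1,0.344,-0.3,0.46,-0.2]]])

```text
t: 26.8
tcp_pos: [0.5083, -0.0444, 0.1294]
orientation: [[-0.658, 0.753, -0.001], [0.753, 0.658, -0.0], [0.0, -0.001, -1.0]]
contact_force: [-0.1, -1.1, 0.2]
width: 0.0136
grip_force: 59.9
```

move_arm(deltas=[[[1,0,0,0,-0.04],[1,0,0,0,-0.08],[1,0,0,0,-0.12],[1,0,0,0,-0.13],[1,0,0,0,-0.13]]])

```text
t: 27.3
tcp_pos: [0.5109, -0.0466, 0.1305]
orientation: [[-0.898, 0.439, 0.001], [0.439, 0.898, -0.0], [-0.001, 0.0, -1.0]]
contact_force: [0.7, 0.8, -1.1]
width: 0.0136
grip_force: 59.9
```

```bash
sed -i "s/'red':(\[.6640,-.1220\],-26.5)/'red':([.6636,-.1232],-26.2)/" h.py; python3 -c "
from h import *
todelta([.5111,-.0481,.038],153.8)"
```

```text
tcp [ 0.5109 -0.0466  0.1305] yaw 153.93 delta [-0.0032 -0.0052  0.37  ] twist 0.0007276883877583234
```

move_arm(deltas=[[[1,-0.003,-0.005,0.19,0],[1,-0.003,-0.005,0.37,0],[1,-0.003,-0.005,0.37,0],[1,-0.003,-0.005,0.37,0]]])

```text
t: 27.7
tcp_pos: [0.5111, -0.0479, 0.0382]
orientation: [[-0.898, 0.439, -0.001], [0.439, 0.898, 0.0], [0.001, -0.0, -1.0]]
contact_force: [-0.2, -0.1, 0.4]
width: 0.0135
grip_force: 59.8
```

```bash
python3 -c "
from h import *
check('red',off=.1256,dz=0,fn='c11.png'); axisfit(off=.1256,dz=0)"
```

```text
tip rel clamp: along -0.0445 left 0.0005 z 0.0001 dyaw 0.14
scene head seen [ 0.6662 -0.1244  0.074 ] [ 9.3 12.7] slot 61.0
side head seen [ 0.663  -0.1146  0.074 ] [11.4 14.2] slot 116.7
scene 38 perp px 0.4 [-0.248  0.219]
side 56 perp px 0.24 [-0.244  0.316]
left,z mm [-2.96 -1.52]
```

View pics/c11.png

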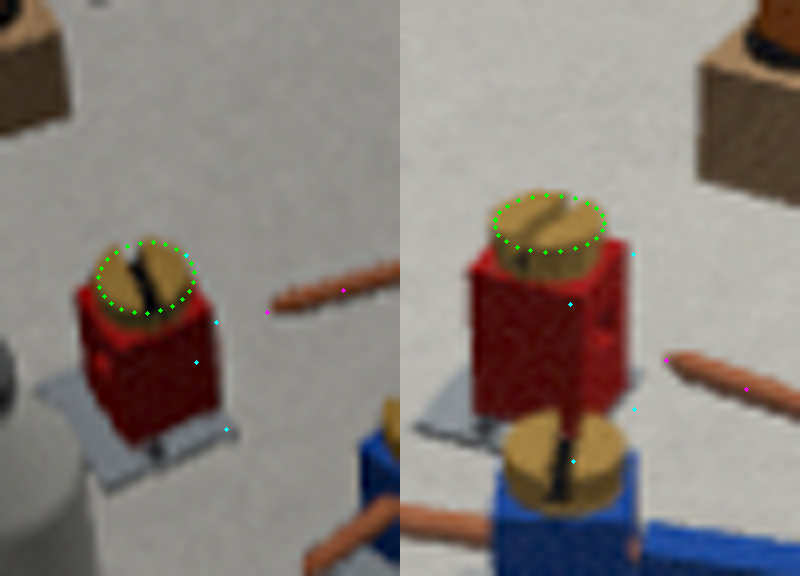

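Aligned to within 1 mm. The side view also shows a ~1.5 mm gap at blue's shoulder (635,545), to be re-pushed. Insert red.

move_arm(deltas=[[[1,-0.05,0.001,0,0],[1,-0.1,0.001,0,0],[1,-0.15,0.001,0,0],[1,-0.2,0.001,0,0],[1,-0.2,0.001,0,0]]])

```text
t: 28.4
tcp_pos: [0.558, -0.0718, 0.0374]
orientation: [[-0.898, 0.441, 0.001], [0.441, 0.898, 0.0], [-0.001, 0.0, -1.0]]
contact_force: [-0.1, -3.2, -1.3]
width: 0.0135
grip_force: 60.0
```

move_arm(deltas=[[[1,-0.05,0,0,0],[1,-0.1,0,0,0],[1,-0.15,0,0,0],[1,-0.2,0,0,0],[1,-0.24,0,0,0]]])

```text
t: 28.9
tcp_pos: [0.6036, -0.0962, 0.0351]
orientation: [[-0.899, 0.438, -0.013], [0.438, 0.899, -0.0], [0.012, -0.006, -1.0]]
contact_force: [-38.5, 5.7, 11.7]
width: 0.0136
grip_force: 65.6
```

move_arm(deltas=[[[1,-0.015,0,0,0],[1,-0.03,0,0,0],[1,-0.03,0,0,0]]])

```text
t: 29.2
tcp_pos: [0.6112, -0.0999, 0.0355]
orientation: [[-0.899, 0.438, -0.011], [0.438, 0.899, -0.001], [0.01, -0.005, -1.0]]
contact_force: [-26.2, -0.1, 6.8]
width: 0.0139
grip_force: 65.0
```

move_arm(deltas=[[[1,-0.01,0.001,-0.004,0],[1,-0.02,0.001,-0.006,0],[1,-0.02,0.001,-0.006,0]]])

```text
t: 29.5
tcp_pos: [0.6155, -0.1019, 0.0367]
orientation: [[-0.899, 0.438, -0.012], [0.438, 0.899, -0.001], [0.01, -0.006, -1.0]]
contact_force: [-25.4, -1.3, 3.0]
width: 0.0139
grip_force: 64.6
```

move_arm(deltas=[[[1,-0.01,0,0,0],[1,-0.015,0,0,0],[1,-0.015,0,0,0]]])

```text
t: 29.8
tcp_pos: [0.6181, -0.1031, 0.0365]
orientation: [[-0.899, 0.438, -0.013], [0.438, 0.899, -0.0], [0.012, -0.006, -1.0]]
contact_force: [-32.2, 1.7, 5.2]
width: 0.0135
grip_force: 64.9
```

```bash
python3 -c "
from h import *
check('red',off=.1256,dz=0,fn='c12.png')"
```

```text
tip rel clamp: along 0.0759 left -0.0015 z -0.003 dyaw 0.24
scene head seen [ 0.6662 -0.1244  0.074 ] [ 9.3 12.7] slot 61.0
side head seen [ 0.6668 -0.109   0.074 ] [ 7.8 13.4] slot 90.0
```

View pics/c12.png

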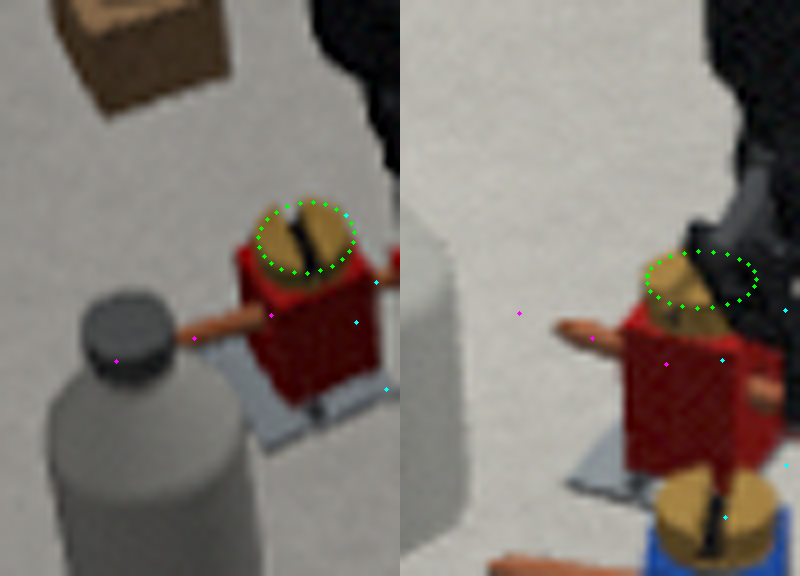

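The rod slipped in the fingers: the tip is ~15 mm short, with a gap at the entry. I'll release it, then push it home from behind with closed fingers on the tail face; the same for blue and yellow.

move_arm(deltas=[[[1,0.028,0,0,0],[1,0.028,0,0,0]]])

```text
t: 30.1
tcp_pos: [0.6173, -0.1026, 0.0386]
orientation: [[-0.898, 0.439, -0.002], [0.439, 0.898, -0.003], [0.001, -0.003, -1.0]]
contact_force: [-6.5, -9.7, 5.1]
width: 0.0139
grip_force: 64.9
```

move_arm(deltas=[[[0,0,0,0,0],[0,0,0,0,0],[0,0,0,0,0],[0,0,0,0,0]]])

```text
t: 30.5
tcp_pos: [0.6187, -0.1001, 0.039]
orientation: [[-0.899, 0.438, 0.0], [0.438, 0.899, 0.0], [-0.0, 0.0, -1.0]]
contact_force: [0.0, 0.4, 0.4]
width: 0.0427
grip_force: 0.0
```

move_arm(deltas=[[[0,0,0,-0.15,0],[0,0,0,-0.3,0],[0,0,0,-0.3,0]]])

```text
t: 30.8
tcp_pos: [0.6212, -0.1001, 0.1188]
orientation: [[-0.899, 0.439, 0.006], [0.439, 0.899, -0.001], [-0.006, 0.002, -1.0]]
contact_force: [0.6, -0.1, 0.4]
width: 0.0424
grip_force: 0.0
```

move_arm(deltas=[[[1,0.15,0,0,0],[1,0.3,0,0,0],[1,0.3,0,0,0],[1,0.3,0,0,0],[1,0.3,0,0,0]]])

```text
t: 31.3
tcp_pos: [0.552, -0.068, 0.1142]
orientation: [[-0.898, 0.439, 0.001], [0.439, 0.898, 0.0], [-0.001, 0.0, -1.0]]
contact_force: [0.4, -0.2, 0.5]
width: 0.0001
grip_force: 0.0
```

```bash
python3 -c "
from h import *
a=np.array([.8973,-.4415]); p=np.array([.6636,-.1232])-a*.128
todelta([*p,.024],153.8)
print(robot.observe()['width'])
s=cap('side')['image'];t=cap('scene')['image']
for k in ('side','scene'):
  pass
s=s[140:260,180:330,::-1]; t=t[165:265,170:300,::-1]
cv2.imwrite('pics/c13.png',np.hstack([cv2.resize(s,(400,320),interpolation=2),cv2.resize(t,(400,320),interpolation=2)]))"
```

```text
tcp [ 0.552  -0.068   0.1142] yaw 153.95 delta [ 0.0141 -0.0011  0.3607] twist 0.0008128654249508334
6.692252362966738e-05
```

View pics/c13.png

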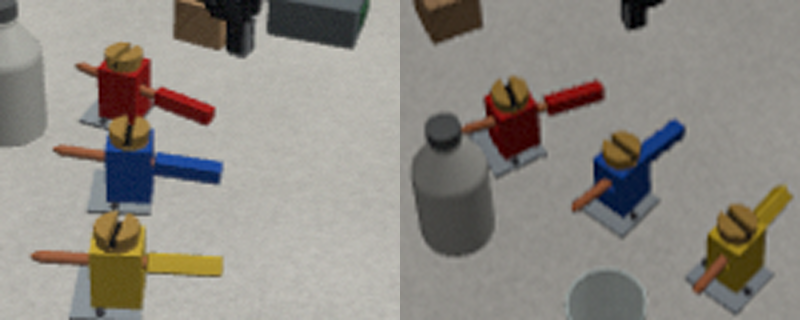

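That is one picture over the allowed 14, so I stop viewing and use numbers only from here. It shows red with a ~10 mm gap at its shoulder; blue and yellow look seated, apart from the ~1.5 mm blue gap seen earlier. Lower behind the red tail and push.

move_arm(deltas=[[[1,0.014,-0.001,0.18,0],[1,0.014,-0.001,0.36,0],[1,0.014,-0.001,0.36,0],[1,0.014,-0.001,0.36,0]]])

```text
t: 31.8
tcp_pos: [0.5481, -0.0659, 0.0243]
orientation: [[-0.899, 0.438, -0.001], [0.438, 0.899, 0.001], [0.002, 0.0, -1.0]]
contact_force: [0.1, 1.1, 0.8]
width: -0.0002
grip_force: 0.0
```

move_arm(deltas=[[[1,-0.025,0,0,0],[1,-0.05,0,0,0],[1,-0.075,0,0,0],[1,-0.1,0,0,0],[1,-0.1,0,0,0]]])

```text
t: 32.3
tcp_pos: [0.5714, -0.0779, 0.0244]
orientation: [[-0.898, 0.44, 0.001], [0.44, 0.898, -0.0], [-0.001, 0.0, -1.0]]
contact_force: [-0.5, 0.0, -0.3]
width: -0.0002
grip_force: 0.0
```

move_arm(deltas=[[[1,-0.015,0,0,0],[1,-0.03,0,0,0],[1,-0.03,0,0,0]]])

```text
t: 32.6
tcp_pos: [0.5775, -0.0808, 0.024]
orientation: [[-0.898, 0.439, 0.0], [0.439, 0.898, 0.0], [-0.0, 0.0, -1.0]]
contact_force: [-1.0, 0.0, 0.1]
width: -0.0
grip_force: 0.0
```

move_arm(deltas=[[[1,-0.01,0,0,0],[1,-0.02,0,0,0],[1,-0.02,0,0,0]]])

```text
t: 32.9
tcp_pos: [0.5819, -0.0829, 0.024]
orientation: [[-0.899, 0.439, 0.0], [0.439, 0.899, 0.0], [-0.0, 0.0, -1.0]]
contact_force: [-0.6, 0.2, -0.0]
width: 0.0002
grip_force: 0.1
```

move_arm(deltas=[[[1,-0.01,0,0,0],[1,-0.02,0,0,0],[1,-0.02,0,0,0]]])

```text
t: 33.2
tcp_pos: [0.5832, -0.084, 0.023]
orientation: [[-0.899, 0.438, -0.006], [0.438, 0.899, 0.001], [0.006, -0.002, -1.0]]
contact_force: [-15.9, 5.8, 3.8]
width: -0.0002
grip_force: 8.2
```

move_arm(deltas=[[[1,-0.01,0,0,0],[1,-0.015,0,0,0],[1,-0.015,0,0,0]]])

```text
t: 33.5
tcp_pos: [0.5837, -0.0843, 0.0221]
orientation: [[-0.899, 0.437, -0.011], [0.437, 0.899, 0.002], [0.011, -0.003, -1.0]]
contact_force: [-29.0, 12.5, 8.2]
width: -0.0001
grip_force: 16.1
```

```bash
cat >> h.py <<'E'
def tipfind(col):
    "copper tip beyond clamp: expected home vs seen along-axis, mm"
    (cx,cy),yw=CL[col]; a=np.array([np.cos(np.radians(yw)),np.sin(np.radians(yw)),0]); C=np.array([cx,cy,.038])
    for cam in('scene','side'):
        c=cap(cam); hsv=cv2.cvtColor(c['image'],cv2.COLOR_RGB2HSV).astype(int)
        m=((hsv[...,0]<14)|(hsv[...,0]>174))&(hsv[...,1]>85)
        p0,p1=np.array(proj(c,C+a*.03)),np.array(proj(c,C+a*.07)); L=np.linalg.norm(p1-p0); d=(p1-p0)/L; w=np.array([-d[1],d[0]])
        g=np.argwhere(m)[:,::-1]; s=(g-p0)@d; b=(g-p0)@w; k=(abs(b)<3.5)&(s>0)&(s<L*1.6)
        print(cam,col,k.sum(),'tip along mm',round(30+40*(s[k].max()+.5)/L,1) if k.any() else None,'mm/px',round(40/L,2))
E
python3 -c "
from h import *
[tipfind(k) for k in CL]"
```

```text
scene yellow 23 tip along mm 58.8 mm/px 2.98
side yellow 70 tip along mm 70.3 mm/px 2.17
scene blue 29 tip along mm 63.8 mm/px 3.14
side blue 41 tip along mm 68.9 mm/px 2.37
scene red 20 tip along mm 53.0 mm/px 2.95
side red 45 tip along mm 75.6 mm/px 3.07
```

Side view tips: yellow 70.3, blue 68.9, red ≥70 mm, with 70 mm being home. Red stalled at the expected home distance. Now push blue's tail.

move_arm(deltas=[[[1,0.04,0,0,0],[1,0.08,0,-0.02,0],[1,0.08,0,-0.22,0],[1,0.08,0,-0.38,0],[1,0.08,0,-0.38,0]]])

```text
t: 34.3
tcp_pos: [0.5744, -0.0778, 0.1248]
orientation: [[-0.899, 0.439, 0.008], [0.439, 0.899, -0.002], [-0.008, 0.002, -1.0]]
contact_force: [0.3, 0.3, 0.1]
width: 0.0002
grip_force: 0.0
```

move_arm(deltas=[[[1,0.12,0.1,0,-0.04],[1,0.24,0.2,0,-0.08],[1,0.24,0.21,0,-0.12],[1,0.24,0.21,0,-0.152],[1,0.24,0.21,0,-0.152]]])

```text
t: 34.8
tcp_pos: [0.5407, -0.0043, 0.1194]
orientation: [[-1.0, -0.025, 0.001], [-0.025, 1.0, -0.0], [-0.001, -0.0, -1.0]]
contact_force: [-0.1, 0.5, -0.6]
width: 0.0003
grip_force: 0.0
```

```bash
python3 -c "
from h import *
todelta([.5355,-.0019,.026],181.3)"
```

```text
tcp [ 0.5407 -0.0043  0.1194] yaw -178.54 delta [0.0207 0.01   0.3734] twist 0.0008742720518726956
```

move_arm(deltas=[[[1,0.02,0.01,0.18,0],[1,0.02,0.01,0.373,0],[1,0.02,0.01,0.373,0],[1,0.02,0.01,0.373,0]]])

```text
t: 35.2
tcp_pos: [0.5355, -0.0016, 0.0264]
orientation: [[-1.0, -0.022, -0.001], [-0.022, 1.0, 0.0], [0.001, 0.0, -1.0]]
contact_force: [-0.2, 0.2, 0.5]
width: -0.0002
grip_force: 0.0
```

move_arm(deltas=[[[1,-0.02,0,0,0],[1,-0.04,0,0,0],[1,-0.055,0,0,0],[1,-0.07,0,0,0],[1,-0.07,0,0,0]]])

```text
t: 35.7
tcp_pos: [0.5499, -0.0024, 0.0256]
orientation: [[-1.0, -0.023, -0.006], [-0.023, 1.0, -0.002], [0.006, -0.002, -1.0]]
contact_force: [-20.7, -1.5, 8.8]
width: -0.0001
grip_force: 10.6
```

move_arm(deltas=[[[1,-0.01,0,0,0],[1,-0.015,0,0,0],[1,-0.015,0,0,0]]])

```text
t: 36.0
tcp_pos: [0.5502, -0.0026, 0.0247]
orientation: [[-1.0, -0.023, -0.012], [-0.023, 1.0, -0.003], [0.012, -0.003, -1.0]]
contact_force: [-38.6, -2.1, 16.2]
width: 0.0001
grip_force: 19.1
```

Blue stalled at the same distance (90.6 mm), so it is home. Now yellow's tail.

move_arm(deltas=[[[1,0.04,0,0,0],[1,0.08,0,-0.02,0],[1,0.08,0,-0.22,0],[1,0.08,0,-0.38,0],[1,0.08,0,-0.38,0]]])

```text
t: 36.5
tcp_pos: [0.5398, -0.0015, 0.1266]
orientation: [[-1.0, -0.023, 0.008], [-0.023, 1.0, -0.001], [-0.008, -0.001, -1.0]]
contact_force: [0.4, -0.1, -0.6]
width: 0.0
grip_force: 0.0
```

move_arm(deltas=[[[1,0.02,0.15,0,0.043],[1,0.02,0.3,0,0.043],[1,0.02,0.45,0,0.043],[1,0.02,0.588,0,0.043],[1,0.02,0.588,0,0.043]]])

```text
t: 37.0
tcp_pos: [0.5281, 0.1503, 0.1222]
orientation: [[-0.994, 0.106, 0.002], [0.106, 0.994, 0.003], [-0.002, 0.003, -1.0]]
contact_force: [0.2, -0.5, 0.2]
width: -0.0
grip_force: 0.0
```

```bash
python3 -c "
from h import *
todelta([.5271,.145,.026],173.7)"
```

```text
tcp [0.5281 0.1503 0.1222] yaw 173.92 delta [ 0.0026 -0.0225  0.3847] twist 0.0012050830180238374
```

move_arm(deltas=[[[1,0,-0.01,0.18,0],[1,0,-0.012,0.38,0],[1,0,-0.012,0.38,0],[1,0,-0.012,0.38,0]]])

```text
t: 37.4
tcp_pos: [0.528, 0.1421, 0.0268]
orientation: [[-0.994, 0.111, -0.001], [0.111, 0.994, 0.0], [0.001, 0.0, -1.0]]
contact_force: [0.8, 0.0, 1.3]
width: -0.0001
grip_force: 0.0
```

move_arm(deltas=[[[1,-0.02,0,0,0],[1,-0.04,0,0,0],[1,-0.055,0,0,0],[1,-0.07,0,0,0],[1,-0.07,0,0,0]]])

```text
t: 37.9
tcp_pos: [0.5462, 0.1402, 0.0263]
orientation: [[-0.994, 0.112, 0.001], [0.112, 0.994, 0.001], [-0.001, 0.001, -1.0]]
contact_force: [0.7, 2.0, 1.7]
width: -0.0003
grip_force: 1.1
```

move_arm(deltas=[[[1,-0.01,0,0,0],[1,-0.015,0,0,0],[1,-0.015,0,0,0]]])

```text
t: 38.2
tcp_pos: [0.5488, 0.14, 0.0257]
orientation: [[-0.994, 0.111, -0.001], [0.111, 0.994, 0.0], [0.001, 0.0, -1.0]]
contact_force: [-3.4, 3.8, 2.0]
width: 0.0001
grip_force: 2.5
```

move_arm(deltas=[[[1,-0.006,0,0,0],[1,-0.006,0,0,0]]])

```text
t: 38.4
tcp_pos: [0.5502, 0.14, 0.0257]
orientation: [[-0.994, 0.111, -0.001], [0.111, 0.994, 0.001], [0.001, 0.0, -1.0]]
contact_force: [-3.5, 3.7, 2.6]
width: -0.0003
grip_force: 3.0
```

```bash
python3 -c "
from h import *
print(robot.observe()['moment'].round(2))
tipfind('yellow')
c=cap('wrist'); hsv=cv2.cvtColor(c['image'],cv2.COLOR_RGB2HSV).astype(int)
m=(hsv[...,0]>=22)&(hsv[...,0]<=34)&(hsv[...,1]>140); g=np.argwhere(m)[:,::-1]; print('wrist yellow px',len(g),g.min(0) if len(g) else '',g.max(0) if len(g) else '')
for cam in('side','scene'):
  c=cap(cam); hsv=cv2.cvtColor(c['image'],cv2.COLOR_RGB2HSV).astype(int)
  m=((hsv[...,0]>=22)&(hsv[...,0]<=34)&(hsv[...,1]>140)).astype(np.uint8)
  n,l,st,ce=cv2.connectedComponentsWithStats(m); print(cam,[(st[i].tolist(),ce[i].round(0).tolist()) for i in range(1,n) if st[i,4]>25])
  for d in(-.02,-.05,-.08): 
     print(d,np.round(proj(c,[.6315+d*.994,.1335-d*.11,.046]),1))
"
```

```text
[ 0.88  0.89 -0.  ]
scene yellow 19 tip along mm 56.4 mm/px 2.98
side yellow 68 tip along mm 70.3 mm/px 2.17
wrist yellow px 813 [200 247] [258 335]
side [([214, 225, 43, 30, 581], [229.0, 242.0])]
-0.02 [233.2 236.4]
-0.05 [247.3 238.5]
-0.08 [261.6 240.7]
scene [([97, 104, 8, 8, 45], [101.0, 108.0]), ([270, 223, 25, 33, 288], [282.0, 241.0])]
-0.02 [284.3 236.3]
-0.05 [292.1 230.7]
-0.08 [299.7 225.3]
```

```bash
python3 -c "
from h import *
c=cap('wrist'); im=c['image']; hsv=cv2.cvtColor(im,cv2.COLOR_RGB2HSV).astype(int)
m=(hsv[...,0]>=20)&(hsv[...,0]<=36)&(hsv[...,1]>110)
for v in range(235,345,6):
  u=np.flatnonzero(m[v]); d=np.diff(u)>1
  print(v,[ (int(x[0]),int(x[-1])) for x in np.split(u,np.flatnonzero(d)+1) if len(x)], im[v,235:275:8].tolist() if v%18==1 else '')
for d in(-.02,-.05,-.08): print(d,[np.round(proj(c,[.6315+d*.994,.1335-d*.11,z]),1) for z in(.046,.03)])
print(np.round(proj(c,[.6315,.1335,.074]),0), np.round(proj(c,robot.observe()['tcp_pos']),0))
c=cap('side'); hsv=cv2.cvtColor(c['image'],cv2.COLOR_RGB2HSV).astype(int)
m=(hsv[...,0]>=20)&(hsv[...,0]<=36)&(hsv[...,1]>110)
for u in range(212,262,4):
  v=np.flatnonzero(m[:,u]); print(u,(int(v[0]),int(v[-1]),len(v)) if len(v) else '')
"
```

```text
235 [] [[137, 137, 134], [65, 69, 70], [11, 10, 11], [66, 68, 70], [134, 134, 131]]
241 [] 
247 [(218, 222)] 
253 [(208, 223)] [[16, 16, 18], [65, 68, 69], [13, 13, 13], [67, 69, 70], [30, 31, 33]]
259 [(200, 223)] 
265 [(202, 221)] 
271 [(204, 217)] [[16, 17, 19], [9, 9, 12], [27, 28, 28], [10, 11, 14], [12, 15, 15]]
277 [(205, 212)] 
283 [] 
289 [] [[10, 11, 15], [11, 13, 15], [26, 26, 27], [10, 12, 13], [7, 10, 13]]
295 [] 
301 [] 
307 [(248, 252)] [[9, 11, 12], [12, 15, 17], [90, 76, 25], [14, 15, 17], [10, 12, 13]]
313 [(247, 256)] 
319 [(246, 257)] 
325 [(246, 258)] [[7, 5, 8], [12, 10, 12], [111, 94, 28], [13, 12, 15], [9, 9, 10]]
331 [(245, 259)] 
337 [] 
343 [] [[11, 13, 13], [10, 12, 14], [10, 12, 14], [13, 15, 18], [12, 12, 16]]
-0.02 [array([255.9, 361.9]), array([255.5, 338.7])]
-0.05 [array([256.1, 317.3]), array([255.7, 296.9])]
-0.08 [array([256.5, 266.9]), array([256. , 250.3])]
[256. 446.] [251. 244.]
212 
216 (222, 254, 28)
220 (221, 254, 26)
224 (158, 255, 33)
228 (164, 255, 25)
232 (187, 255, 33)
236 (235, 241, 7)
240 (235, 241, 7)
244 (235, 242, 8)
248 (236, 242, 7)
252 (236, 242, 7)
256 (239, 242, 4)
260
```

```bash
python3 -c "
from h import *
c=cap('wrist')
for p in((200,259),(222,247),(205,277),(222,262)):
  print(p,[ray(c,*p,z).round(4)[:2].tolist() for z in(.05,.04,.03,.06)])
c=cap('side')
for p in((236,235),(256,239),(257,242),(236,241)):
  print(p,[ray(c,*p,z).round(4)[:2].tolist() for z in(.046,.036,.03)])
"
```

```text
(200, 259) [[0.5423, 0.1167], [0.5481, 0.114], [0.5539, 0.1113], [0.5366, 0.1194]]
(222, 247) [[0.5373, 0.1278], [0.5426, 0.1261], [0.548, 0.1243], [0.5319, 0.1296]]
(205, 277) [[0.5523, 0.1175], [0.5589, 0.1149], [0.5655, 0.1122], [0.5456, 0.1201]]
(222, 262) [[0.5451, 0.1267], [0.5511, 0.1249], [0.5571, 0.123], [0.539, 0.1286]]
(236, 235) [[0.6064, 0.1308], [0.6079, 0.1194], [0.6087, 0.1126]]
(256, 239) [[0.5639, 0.1385], [0.5647, 0.1272], [0.5651, 0.1205]]
(257, 242) [[0.5611, 0.1474], [0.5618, 0.1363], [0.5622, 0.1296]]
(236, 241) [[0.604, 0.1492], [0.6055, 0.1382], [0.6063, 0.1315]]
```

Numbers disagree about the yellow tail, so I retreat the way I came and measure without the hand in the way.

move_arm(deltas=[[[1,0.04,0,0,0],[1,0.1,0,0,0],[1,0.12,0,-0.1,0],[1,0.12,0,-0.3,0],[1,0.12,0,-0.55,0]]])

```text
t: 39.35
tcp_pos: [0.5193, 0.1425, 0.1515]
orientation: [[-0.994, 0.111, -0.002], [0.111, 0.994, -0.001], [0.002, -0.001, -1.0]]
contact_force: [0.6, 0.1, 0.3]
width: 0.0
grip_force: 0.0
```

```bash
cat >> h.py <<'E'
def ascii(cam,x0,x1,y0,y1,sx=1,sy=1):
    c=cap(cam); hsv=cv2.cvtColor(c['image'],cv2.COLOR_RGB2HSV).astype(int)
    for v in range(y0,y1,sy):
        r=''
        for u in range(x0,x1,sx):
            H,S,V=hsv[v,u]
            r+= '#' if V<45 else '.' if S<70 else 'Y' if 22<=H<=36 else 'b' if 14<=H<22 else 'B' if 100<=H<=130 else 'c' if H<14 and S<165 else 'R' if H<14 or H>170 else '?'
        print(v,r)
    return c
E
python3 -c "
from h import *
print(robot.observe()['tcp_pos'])
c=ascii('side',185,275,208,262)
print([np.round(proj(c,[.6315+d*.994,.1335-d*.11,.038]),1).tolist() for d in(-.08,-.02,.02,.07)])
c=cap('wrist');print([np.round(proj(c,[.6315+d*.994,.1335-d*.11,.038]),1).tolist() for d in(-.08,-.02,.02,.07)])
"
```

```text
[0.51927453 0.14246011 0.15150179]
208 ...................................BBBBBBBBBBBBBBBBB.....................BBBB.............
209 ...................................BBBBBBBBBBBBBBBBB......................................
210 ...................................BBBBBBBBBBBBBBBBB......................................
211 ...................................BBBBBBBBBBBBBBBBB......................................
212 ...................................BBBBBBBBBBBBBBBBB......................................
213 ...................................BBBBBBBBBBBBBBBBB......................................
214 ...................................BBBBBBBBBBBBBBBBB......................................
215 ...................................BBBBBBBBBBBBBBBBB......................................
216 ..............................................B.B.B.......................................
217 ..........................................................................................
218 ..........................................................................................
219 ................
[... 3494 characters left out ...]

256 ..........................................................................................
257 ..........................................................................................
258 ..........................................................................................
259 ..........................................................................................
260 ..........................................................................................
261 ..........................................................................................
[[261.5, 243.6], [233.2, 239.3], [214.7, 236.4], [191.8, 232.9]]
[[252.5, 210.6], [252.4, 263.5], [252.3, 295.3], [252.2, 331.8]]
```

Side-view map: yellow is still through its clamp, shoulder at the block, but it is yawed, tail towards −y; it was apparently knocked. I'll measure it from the wrist and straighten it with the gripper.

```bash
python3 -c "
from h import *
c=cap('wrist'); hsv=cv2.cvtColor(c['image'],cv2.COLOR_RGB2HSV).astype(int)
m=((hsv[...,0]>=22)&(hsv[...,0]<=36)&(hsv[...,1]>110)).astype(np.uint8)
n,l,st,ce=cv2.connectedComponentsWithStats(m)
for i in range(1,n):
  if st[i,4]>60:
    print(st[i].tolist(),ce[i].round(0))
    p=np.argwhere(l==i)[:,::-1]; w=np.array([ray(c,u,v,.046)[:2] for u,v in p]); print('z.046: centre,size',cv2.minAreaRect((w*1000).astype(np.float32)))
    for v in range(p[:,1].min(),p[:,1].max(),6): q=p[p[:,1]==v][:,0]; print(v,q.min(),q.max(),ray(c,(q.min()+q.max())/2,v,.04).round(4)[:2])
a=np.array([.994,-.11]);t=np.array([.6315,.1335])-a*.058; todelta([*t,.12],173.7)
"
```

```text
[225, 208, 24, 31, 493] [236. 221.]
z.046: centre,size ((559.0921630859375, 126.16487121582031), (31.719867706298828, 19.16356658935547), 6.309328079223633)
208 233 243 [0.5462 0.1282]
214 225 245 [0.5521 0.1245]
220 227 246 [0.5586 0.1252]
226 228 248 [0.5652 0.1258]
232 230 239 [0.5713 0.1216]
tcp [0.5219 0.1428 0.1536] yaw 173.55 delta [-0.2069  0.0118  0.1353] twist -0.0008263628253206751
```

The rod itself is at yaw ≈ +6.3°, so the yellow clamp's yaw is about +6° and its screw simply starts partly turned; the earlier drag came from my wrong yaw. Push the yellow tail along the true axis.

move_arm(deltas=[[[1,-0.03,-0.08,0,-0.04],[1,-0.03,-0.08,0,-0.071],[1,-0.03,-0.08,0.2,-0.071],[1,-0.03,-0.08,0.4,-0.071],[1,-0.03,-0.08,0.508,-0.071]]])

```text
t: 40.0
tcp_pos: [0.5233, 0.1209, 0.0196]
orientation: [[-0.994, -0.111, -0.005], [-0.111, 0.994, -0.001], [0.005, -0.001, -1.0]]
contact_force: [0.8, 0.2, -0.4]
width: 0.0
grip_force: 0.0
```

move_arm(deltas=[[[1,-0.01,0,0,0],[1,-0.03,0,0,0],[1,-0.045,0,0,0],[1,-0.06,0,0,0],[1,-0.06,0,0,0]]])

```text
t: 40.5
tcp_pos: [0.5405, 0.1236, 0.0247]
orientation: [[-0.994, -0.111, -0.001], [-0.111, 0.994, -0.001], [0.001, -0.001, -1.0]]
contact_force: [-9.1, 0.1, 3.1]
width: -0.0003
grip_force: 4.3
```

move_arm(deltas=[[[1,-0.01,0,0,0],[1,-0.02,0,0,0],[1,-0.02,0,0,0]]])

```text
t: 40.8
tcp_pos: [0.5411, 0.1238, 0.0235]
orientation: [[-0.994, -0.112, -0.008], [-0.112, 0.994, -0.003], [0.008, -0.002, -1.0]]
contact_force: [-30.3, -0.5, 10.3]
width: -0.0
grip_force: 15.3
```

Stalled at 90.9 mm, so yellow is home too. Retreat and survey clamp angles and the driver stand from above.

move_arm(deltas=[[[1,0.06,0,0,0],[1,0.06,0,-0.2,0],[1,0.06,0,-0.4,0],[1,0.06,0,-0.6,0],[1,0.06,0,-0.8,0]]])

```text
t: 41.3
tcp_pos: [0.531, 0.1228, 0.2272]
orientation: [[-0.994, -0.111, 0.002], [-0.111, 0.994, 0.0], [-0.002, -0.0, -1.0]]
contact_force: [1.0, 0.1, 0.6]
width: -0.0005
grip_force: 0.0
```

move_arm(deltas=[[[-1,-0.05,-0.14,-0.05,0.04],[-1,-0.1,-0.28,-0.1,0.08],[-1,-0.15,-0.42,-0.15,0.12],[-1,-0.2,-0.56,-0.15,0.16],[-1,-0.22,-0.716,-0.15,0.2]]])

```text
t: 41.8
tcp_pos: [0.6068, -0.0502, 0.2635]
orientation: [[-0.867, 0.498, 0.003], [0.498, 0.867, -0.0], [-0.003, 0.002, -1.0]]
contact_force: [-0.2, 0.9, 0.2]
width: 0.0722
grip_force: 0.0
```

move_arm(deltas=[[[-1,0,0,0,0.04],[-1,0,0,0,0.08],[-1,0,0,0,0.12],[-1,0,0,0,0.16],[-1,0,0,0,0.2]]])

```text
t: 42.3
tcp_pos: [0.6058, -0.0492, 0.2629]
orientation: [[-0.408, 0.913, 0.002], [0.913, 0.408, -0.0], [-0.001, 0.002, -1.0]]
contact_force: [-0.2, 0.3, -0.1]
width: 0.0855
grip_force: 0.0
```

move_arm(deltas=[[[-1,0,0,0,0.04],[-1,0,0,0,0.08],[-1,0,0,0,0.12],[-1,0,0,0,0.135],[-1,0,0,0,0.135]]])

```text
t: 42.8
tcp_pos: [0.6058, -0.0491, 0.2628]
orientation: [[-0.001, 1.0, 0.002], [1.0, 0.001, -0.0], [-0.0, 0.002, -1.0]]
contact_force: [-0.0, -0.6, 0.3]
width: 0.0854
grip_force: 0.0
```

```bash
python3 -c "
from h import *
s=robot.observe();print(s['tcp_pos'].round(3))
todelta([.6,-.36,.25],90)
c=cap('wrist'); hsv=cv2.cvtColor(c['image'],cv2.COLOR_RGB2HSV).astype(int);H,S,V=[hsv[...,i] for i in range(3)]
for k,g in CL.items():
  u,v=proj(c,g[0]+[.074]); print(k,round(u),round(v))
  try: X,ax,ang,n,pm=head(c,u,v,28); print('  head',X.round(4),ax.round(1),'slot',round(ang,1),n,pm.round(4))
  except Exception as e: print(e); X=np.array(g[0]+[.074])
  lo,hi=HUE[k]; m=((H>=lo)|(H<=hi) if lo>hi else (H>=lo)&(H<=hi))&(S>(165 if k=='red' else 120))
  w=[]
  for uu,vv in np.argwhere(m)[:,::-1]:
    p=ray(c,uu,vv,.040)[:2]; d=np.linalg.norm(p-X[:2])
    if .035<d<.095: w.append(p)
  if len(w)>30:
    w=np.array(w,np.float32); print('  grip',len(w),cv2.minAreaRect(w*1000), 'from head deg',np.degrees(np.arctan2(*(X[:2]-w.mean(0))[::-1])).round(1))
"
```

```text
[ 0.606 -0.049  0.263]
tcp [ 0.6058 -0.0491  0.2628] yaw 90.04 delta [-1.2438 -0.0243  0.0512] twist 0.00024726802906719237
yellow 277 -12
  head [0.627  0.1208 0.074 ] [14.  37.1] slot 5.3 53 [0.6285 0.1198]
  grip 647 ((573.0714721679688, 123.40472412109375), (42.05241394042969, 18.292816162109375), 8.474186897277832) from head deg -2.4
blue 282 124
  head [6.412e-01 4.000e-04 7.400e-02] [30.3 31. ] slot 90.7 149 [0.6408 0.0012]
  grip 447 ((584.0982666015625, -0.9928789138793945), (45.08230972290039, 14.629820823669434), 0.1190103068947792) from head deg 1.0
red 297 224
  head [ 0.664  -0.1226  0.074 ] [25.9 29.1] slot 66.7 70 [ 0.6642 -0.1215]
  grip 366 ((610.6174926757812, -104.43083190917969), (16.393924713134766, 44.41542053222656), 68.8778305053711) from head deg -18.9
```

All three rods line up with their clamps (yaw ≈ +8°, +1°, −20°). Go to the stand.

move_arm(deltas=[[[-1,-0.15,0,0,0],[-1,-0.3,-0.01,0,0],[-1,-0.45,-0.01,0,0],[-1,-0.6,-0.02,0,0],[-1,-0.65,-0.024,0,0]]])

```text
t: 43.35
tcp_pos: [0.5989, -0.2165, 0.2616]
orientation: [[0.002, 1.0, 0.0], [1.0, -0.002, -0.001], [-0.001, 0.0, -1.0]]
contact_force: [-0.7, 0.0, -0.5]
width: 0.0853
grip_force: 0.0
```

move_arm(deltas=[[[-1,-0.15,0,0,0],[-1,-0.3,0,0,0],[-1,-0.45,0,0,0],[-1,-0.6,0,0,0],[-1,-0.6,0,0,0]]])

```text
t: 43.85
tcp_pos: [0.5984, -0.3676, 0.261]
orientation: [[0.003, 1.0, -0.0], [1.0, -0.003, -0.002], [-0.002, -0.0, -1.0]]
contact_force: [0.7, 0.9, -1.1]
width: 0.0856
grip_force: 0.0
```

move_arm(deltas=[[[-1,0,0,0,0],[-1,0,0,0,0]]])

```text
t: 44.05
tcp_pos: [0.6004, -0.3604, 0.2616]
orientation: [[-0.003, 1.0, 0.001], [1.0, 0.003, 0.001], [0.001, 0.001, -1.0]]
contact_force: [0.2, 0.9, -0.6]
width: 0.0857
grip_force: 0.0
```

```bash
python3 -c "
from h import *
s=robot.observe();print(s['tcp_pos'].round(4))
c=cap('wrist'); hsv=cv2.cvtColor(c['image'],cv2.COLOR_RGB2HSV).astype(int);H,S,V=[hsv[...,i] for i in range(3)]
for k in('driver','stand','plunger_top','tester'):
  for x in robot.look_for(k,'wrist')[:1]:
    b=np.array(x['box'])*[512,384,512,384]; print(k,round(x['p'],2),b.round(0),ray(c,b[0]+b[2]/2,b[1]+b[3]/2,.09).round(4))
c=ascii('wrist',210,300,70,190,1,2)
m=((H<16)&(S>170)).astype(np.uint8); n,l,st,ce=cv2.connectedComponentsWithStats(m)
for i in range(1,n):
  if st[i,4]>80: p=np.argwhere(l==i)[:,::-1]; print(st[i],np.median(hsv[l==i],0)); w=np.array([ray(c,u,v,.104)[:2] for u,v in p],np.float32); print(cv2.minAreaRect(w*1000))
m=((H>45)&(H<80)&(S>100)).astype(np.uint8); n,l,st,ce=cv2.connectedComponentsWithStats(m)
for i in range(1,n):
  if st[i,4]>60: print('green',st[i],ray(c,*ce[i],.086))
a={'yellow':8,'blue':.7,'red':-20}
for k,g in CL.items():
  lo,hi=HUE[k]; mm=((H>=lo)|(H<=hi) if lo>hi else (H>=lo)&(H<=hi))&(S>(165 if k=='red' else 120)); e=np.array([np.cos(np.radians(a[k])),np.sin(np.radians(a[k]))])
  w=np.array([ray(c,uu,vv,.042)[:2] for uu,vv in np.argwhere(mm)[:,::-1]])
  if len(w):
    r=w-np.array(g[0]); t=-(r@e); lat=r@np.array([-e[1],e[0]]); q=(t>.03)&(t<.1)&(abs(lat)<.02); 
    if q.any(): print(k,q.sum(),'tail mm',1000*t[q].max())
"
```

```text
[ 0.6004 -0.3604  0.2616]
driver 0.95 [233.  95.  31.  37.] [ 0.5966 -0.2984  0.09  ]
stand 0.59 [224.  77.  56.  63.] [ 0.6002 -0.293   0.09  ]
plunger_top 0.97 [124. 126.  33.  27.] [ 0.4789 -0.3261  0.09  ]
tester 0.61 [109.  94.  92.  86.] [ 0.4956 -0.3231  0.09  ]
70 ..........................................................................................
72 ..........................................................................................
74 ..........................................................................................
76 ..........................................................................................
78 ..........................................................................................
80 ..........................bb..............................................................
82 .........................bbbbbbbb.........................................................
84 ........................bbbbbbbbbbbbb.....................................................
86 ........................bbbbbbbbbbbbbbbbbb.................................
[... 4362 characters left out ...]
.................
180 ..........................................................................................
182 ..........................................................................................
184 ..........................................................................................
186 ..........................................................................................
188 ..........................................................................................
[233  97  33  33 320] [ 12. 203. 102.]
((596.9550170898438, -298.5329284667969), (26.885587692260742, 26.431339263916016), 47.44097137451172)
green [124 127  32  30 754] [ 0.47635745 -0.32956999  0.086     ]
```

Driver handle centre is (0.597, −0.2985), faces at 47.4°; plunger at (0.476, −0.330). Align above the driver.

move_arm(deltas=[[[-1,0.12,-0.007,0.1,0.047],[-1,0.248,-0.014,0.2,0.094],[-1,0.248,-0.014,0.3,0.141],[-1,0.248,-0.014,0.4,0.188],[-1,0.248,-0.014,0.45,0.237]]])

```text
t: 44.85
tcp_pos: [0.5956, -0.2989, 0.1467]
orientation: [[0.678, 0.735, -0.002], [0.735, -0.678, 0.001], [-0.001, -0.002, -1.0]]
contact_force: [0.3, -0.5, -0.1]
width: 0.0853
grip_force: 0.0
```

move_arm(deltas=[[[-1,0,0,0,0],[-1,0,0,0,0]]])

```text
t: 45.05
tcp_pos: [0.5967, -0.2995, 0.1493]
orientation: [[0.67, 0.742, 0.0], [0.742, -0.67, -0.0], [0.0, 0.0, -1.0]]
contact_force: [-0.2, -0.1, 0.5]
width: 0.0853
grip_force: 0.0
```

```bash
python3 -c "
from h import *
todelta([.597,-.2985,.064],47.4)
c=cap('wrist'); hsv=cv2.cvtColor(c['image'],cv2.COLOR_RGB2HSV).astype(int);H,S=hsv[...,0],hsv[...,1]
m=((H<16)&(S>170)).astype(np.uint8); n,l,st,ce=cv2.connectedComponentsWithStats(m)
for i in range(1,n):
  if st[i,4]>80: 
    p=np.argwhere(l==i)[:,::-1]; w=np.array([ray(c,u,v,.104)[:2] for u,v in p],np.float32); print(st[i],cv2.minAreaRect(w*1000))
"
```

```text
tcp [ 0.5967 -0.2995  0.1493] yaw 47.94 delta [ 0.0036 -0.0019  0.3412] twist 0.0029905642527490767
[ 68   0  59  22 712] ((615.1921997070312, -147.57334899902344), (10.567174911499023, 33.0856819152832), 48.01642608642578)
[155   0  29  11 133] ((647.5365600585938, -172.921875), (4.980654716491699, 15.92428207397461), 48.01667404174805)
[233 176  37  50 990] ((602.4761962890625, -292.5809326171875), (36.24004364013672, 25.080326080322266), 48.02583312988281)
[216 291  12  16 142] ((531.18310546875, -337.2420349121094), (14.106708526611328, 8.641068458557129), 46.533912658691406)
```

move_arm(deltas=[[[-1,0.003,-0.002,0.15,0.003],[-1,0.003,-0.002,0.3,0.003],[-1,0.003,-0.002,0.34,0.003],[-1,0.003,-0.002,0.34,0.003]]])

```text
t: 45.5
tcp_pos: [0.5962, -0.2987, 0.0634]
orientation: [[0.679, 0.734, -0.001], [0.734, -0.679, 0.001], [-0.0, -0.002, -1.0]]
contact_force: [0.5, 0.4, -0.1]
width: 0.0851
grip_force: 0.0
```

move_arm(deltas=[[[1,0,0,0,0],[1,0,0,0,0],[1,0,0,0,0],[1,0,0,0,0],[1,0,0,0,0]]], newtons=100)

```text
t: 46.0
tcp_pos: [0.597, -0.2991, 0.0649]
orientation: [[0.681, 0.733, 0.001], [0.733, -0.681, -0.001], [0.0, 0.001, -1.0]]
contact_force: [-1.9, 1.1, 9.2]
width: 0.0247
grip_force: 98.5
```

move_arm(deltas=[[[1,0,0,-0.1,0],[1,0,0,-0.2,0],[1,0,0,-0.35,0],[1,0,0,-0.5,0],[1,0,0,-0.5,0]]])

```text
t: 46.5
tcp_pos: [0.5988, -0.2997, 0.1946]
orientation: [[0.681, 0.732, 0.007], [0.733, -0.681, -0.003], [0.003, 0.007, -1.0]]
contact_force: [0.5, -0.2, -1.1]
width: 0.0251
grip_force: 98.3
```

```bash
python3 -c "
from h import *
s=robot.observe();print(s['tcp_pos'].round(4),s['width'],s['q'].round(2))
b=s['tcp_pos']+[0,0,-.06]
c=cap('side'); u,v=proj(c,b); print(u,v)
im=c['image'][int(v)-18:int(v)+10,int(u)-14:int(u)+15].astype(int).sum(2)//3
for r in im: print(' '.join('%3d'%x for x in r))
c=cap('scene'); u,v=proj(c,b); print(u,v)
im=c['image'][int(v)-12:int(v)+8,int(u)-12:int(u)+13].astype(int).sum(2)//3
for r in im: print(' '.join('%3d'%x for x in r))
"
```

```text
[ 0.5988 -0.2997  0.1946] 0.02514941825455633 [ 0.58  0.46 -0.28  1.64  0.14  1.05 -0.5 ]
258.00779681335626 110.1474492111268
171 172 173 170 170 170 162 111  37  44  46  46  43  47  57  68  73  72  74  65  63  33  34  30  26  33  33  33  36
170 169 170 168 172 171 154  50  25  37  43  40  45  51  51  66  71  66  67  73  57  24  27  31  36  29  30  37  33
166 169 170 169 169 170 153  52  13  24  21  31  48  44  53  66  71  57  30  21  15  21  37  55  55  57  57  54  50
169 173 172 172 169 169 157  83  20  15  21  19  21  29  30  30  12  22  21  21  16  52 113 132 137 137 138 130 107
170 169 169 167 170 171 162 119  68  40  16  16  12  13   8  15   6  12  18  17  41 104 173 173 170 170 171 170 171
169 169 167 167 168 170 168 167 157 122  70  57  35  17  14  23  28  50  64  79 124 173 172 173 171 173 175 170 169
169 166 168 170 171 168 171 172 172 170 169 163 118  48  43  60  95 147 173 176 172 173 172 172 172 174 170 173 168
172 172 171 170 168 170 174 174 175 173 174 165 131  62  73 101 144 173 172 175 173 169 172 171 172 172 172 172 172
170 169 168 168 167 169 171 170 170 165 171 1
[... 3612 characters left out ...]

139 137 138 140 139 140 141 143 137  85  54  57  61  75  75  72  95 147 141  94  30  34  47  71  80
138 138 139 140 141 142 141 143 139 120 110 113 115 122 121 119 122 143 143 121  24  33  35  53  73
139 138 139 138 138 140 142 140 140 140 141 142 143 144 141 141 139 140 140 134  26  35  34  37  54
141 140 137 139 136 138 138 136 137 139 141 142 141 140 138 139 138 138 138 133  42  34  37  35  38
142 140 142 139 137 139 139 138 140 140 141 140 139 138 137 138 138 138 140 134  66  34  37  36  36
139 137 139 140 139 140 138 141 141 139 139 140 141 138 135 136 135 136 141 136  81  30  34  36  33
140 139 137 136 139 141 142 141 138 138 138 139 140 140 138 137 138 138 140 135  78  27  33  35  36
```

The intensity profiles show the blade is wide in the scene view, so it lies along the tool's y. Carry it to the red screw, aligning the blade to the slot (tool yaw ≈ 154°).

move_arm(deltas=[[[1,0.14,-0.06,0,-0.04],[1,0.28,-0.12,0,-0.08],[1,0.42,-0.18,0,-0.12],[1,0.56,-0.24,0,-0.16],[1,0.69,-0.29,0,-0.2]]])

```text
t: 47.1
tcp_pos: [0.6604, -0.1211, 0.1872]
orientation: [[0.114, 0.993, -0.002], [0.993, -0.114, 0.001], [0.0, -0.002, -1.0]]
contact_force: [0.2, 0.9, -1.1]
width: 0.0251
grip_force: 98.1
```

move_arm(deltas=[[[1,0,0,0,-0.04],[1,0,0,0,-0.08],[1,0,0,0,-0.12],[1,0,0,0,-0.16],[1,0,0,0,-0.2]]])

```text
t: 47.6
tcp_pos: [0.6601, -0.123, 0.187]
orientation: [[-0.491, 0.871, -0.002], [0.871, 0.491, 0.001], [0.002, -0.002, -1.0]]
contact_force: [0.3, 0.2, -1.5]
width: 0.0248
grip_force: 98.2
```

move_arm(deltas=[[[1,0,0,0,-0.04],[1,0,0,0,-0.08],[1,0,0,0,-0.12],[1,0,0,0,-0.16],[1,0,0,0,-0.195]]])

```text
t: 48.1
tcp_pos: [0.66, -0.123, 0.187]
orientation: [[-0.903, 0.43, -0.002], [0.43, 0.903, 0.001], [0.002, -0.0, -1.0]]
contact_force: [0.7, -0.5, -1.7]
width: 0.0249
grip_force: 98.2
```

move_arm(deltas=[[[1,0,0,0,0],[1,0,0,0,0]]])

```text
t: 48.3
tcp_pos: [0.6603, -0.1232, 0.1877]
orientation: [[-0.899, 0.438, -0.001], [0.438, 0.899, 0.001], [0.002, -0.0, -1.0]]
contact_force: [-0.1, -0.2, -2.6]
width: 0.0251
grip_force: 98.2
```

```bash
python3 -c "
from h import *
todelta([.6637,-.1227,.15],154); s=robot.observe(); print(s['moment'].round(2),s['contact_force'].round(1),s['q'].round(2))
for cam in('scene','side'):
  c=cap(cam); u,v=proj(c,[.6637,-.1227,.074]); X,ax,ang,k,pm=head(c,u,v,12); print(cam,X.round(4),ax.round(1),ang.round(1),k,pm.round(4))
"
```

```text
tcp [ 0.6603 -0.1232  0.1877] yaw 154.0 delta [-0.0116  0.0076  0.1506] twist 1.774932717211186e-05
[-0.03 -0.02  0.02] [-0.1 -0.2 -2.6] [ 0.6   0.56 -0.72  1.62  0.4   1.12  0.89]
scene [ 0.6668 -0.1223  0.074 ] [10.6 12.3] 63.1 12 [ 0.6658 -0.122 ]
side [ 0.663  -0.1146  0.074 ] [11.4 14.3] 116.7 3 [ 0.669  -0.0986]
```

move_arm(deltas=[[[1,-0.0116,0.0076,0.08,0],[1,-0.0116,0.0076,0.14,0],[1,-0.0116,0.0076,0.14,0],[1,-0.0116,0.0076,0.14,0]]])

```text
t: 48.8
tcp_pos: [0.6639, -0.1225, 0.1531]
orientation: [[-0.9, 0.435, -0.001], [0.435, 0.9, 0.0], [0.001, -0.0, -1.0]]
contact_force: [0.6, 0.2, -1.2]
width: 0.0251
grip_force: 98.2
```

move_arm(deltas=[[[1,0,0,0.025,0],[1,0,0,0.05,0],[1,0,0,0.065,0],[1,0,0,0.065,0]]])

```text
t: 49.2
tcp_pos: [0.6639, -0.1227, 0.1368]
orientation: [[-0.9, 0.435, -0.001], [0.435, 0.9, 0.0], [0.001, -0.0, -1.0]]
contact_force: [-0.4, -0.1, -1.4]
width: 0.0248
grip_force: 98.2
```

```bash
python3 -c "
from h import *
todelta([.6637,-.1227,.128],154)"
```

```text
tcp [ 0.6639 -0.1227  0.1368] yaw 154.2 delta [ 0.0008 -0.0003  0.0353] twist 0.0010967857471173817
```

move_arm(deltas=[[[1,0,0,0.012,0],[1,0,0,0.024,0],[1,0,0,0.034,0],[1,0,0,0.034,0]]])

```text
t: 49.6
tcp_pos: [0.6645, -0.1228, 0.1288]
orientation: [[-0.9, 0.435, 0.0], [0.435, 0.9, 0.0], [-0.0, 0.0, -1.0]]
contact_force: [2.2, -0.9, -2.8]
width: 0.0246
grip_force: 98.4
```

The blade dropped into the slot without force. Turn clockwise.

move_arm(deltas=[[[1,0,0,0,0.045],[1,0,0,0,0.09],[1,0,0,0,0.135],[1,0,0,0,0.18],[1,0,0,0,0.22]]])

```text
t: 50.1
tcp_pos: [0.6652, -0.1243, 0.1291]
orientation: [[-0.41, 0.912, 0.002], [0.912, 0.41, -0.002], [-0.002, 0.001, -1.0]]
contact_force: [8.7, -6.5, -8.5]
width: 0.0253
grip_force: 98.5
```

```bash
cat >> h.py <<'E'
def st(xy=None):
    s=robot.observe(); R=s['orientation']; print(s['tcp_pos'].round(4),'yaw',np.degrees(np.arctan2(R[1,0],R[0,0])).round(1),'F',s['contact_force'].round(1),'M',s['moment'].round(3),'w',round(s['width'],4),s['q'][6].round(2))
E
python3 -c "
from h import *
st()"
```

```text
[ 0.6652 -0.1243  0.1291] yaw 114.2 F [ 8.7 -6.5 -8.5] M [-2.054 -2.391  0.056] w 0.0253 0.24
```

move_arm(deltas=[[[1,0,0,0,0.045],[1,0,0,0,0.09],[1,0,0,0,0.135],[1,0,0,0,0.18],[1,0,0,0,0.2]]])

```text
t: 50.6
tcp_pos: [0.665, -0.1249, 0.1292]
orientation: [[0.204, 0.979, 0.002], [0.979, -0.204, -0.002], [-0.002, 0.002, -1.0]]
contact_force: [6.6, -9.3, -4.9]
width: 0.0249
grip_force: 98.9
```

```bash
python3 -c "
from h import *
st()"
```

```text
[ 0.665  -0.1249  0.1292] yaw 78.2 F [ 6.6 -9.3 -4.9] M [-2.7   -1.773  0.072] w 0.0249 -0.32
```

move_arm(deltas=[[[1,-0.007,0.0075,0,0.03],[1,-0.007,0.0075,0,0.06],[1,-0.007,0.0075,0,0.08],[1,-0.007,0.0075,0,0.08]]])

```text
t: 51.0
tcp_pos: [0.6654, -0.1256, 0.129]
orientation: [[0.437, 0.9, -0.001], [0.9, -0.437, -0.001], [-0.001, -0.0, -1.0]]
contact_force: [-0.9, -4.9, -0.4]
width: 0.025
grip_force: 99.7
```

```bash
python3 -c "
from h import *
st()"
```

```text
[ 0.6654 -0.1256  0.129 ] yaw 64.1 F [-0.9 -4.9 -0.4] M [-1.41   0.264  0.081] w 0.025 -0.53
```

move_arm(deltas=[[[1,0,0,0,0.02],[1,0,0,0,0.04],[1,0,0,0,0.04]]])

```text
t: 51.3
tcp_pos: [0.6653, -0.1256, 0.129]
orientation: [[0.545, 0.838, -0.001], [0.838, -0.545, -0.001], [-0.001, -0.0, -1.0]]
contact_force: [-1.1, -5.0, 0.9]
width: 0.0252
grip_force: 99.8
```

```bash
python3 -c "
from h import *
st()"
```

```text
[ 0.6653 -0.1256  0.129 ] yaw 57.0 F [-1.1 -5.   0.9] M [-1.487  0.405  0.116] w 0.0252 -0.64
```

move_arm(deltas=[[[1,0,0,0,0.02],[1,0,0,0,0.03],[1,0,0,0,0.03]]])

```text
t: 51.6
tcp_pos: [0.6653, -0.1256, 0.129]
orientation: [[0.62, 0.784, -0.001], [0.784, -0.62, -0.001], [-0.001, -0.0, -1.0]]
contact_force: [-2.6, -5.9, 1.3]
width: 0.0249
grip_force: 100.0
```

```bash
python3 -c "
from h import *
st()"
```

```text
[ 0.6653 -0.1256  0.129 ] yaw 51.7 F [-2.6 -5.9  1.3] M [-1.558  0.52   0.517] w 0.0249 -0.72
```

move_arm(deltas=[[[1,0,0,0,0.02],[1,0,0,0,0.03],[1,0,0,0,0.03]]])

```text
t: 51.9
tcp_pos: [0.665, -0.1255, 0.129]
orientation: [[0.691, 0.723, -0.001], [0.723, -0.691, -0.001], [-0.002, -0.0, -1.0]]
contact_force: [-5.8, -4.0, 4.9]
width: 0.0248
grip_force: 100.5
```

```bash
python3 -c "
from h import *
st()
for cam in('scene','side'):
  c=cap(cam); u,v=proj(c,[.6637,-.1227,.074]); u,v=int(u),int(v); im=c['image'][v-9:v+10,u-11:u+12].astype(int).sum(2)//3
  for r in im: print(' '.join('%3d'%x for x in r))
"
```

```text
[ 0.665  -0.1255  0.129 ] yaw 46.3 F [-5.8 -4.   4.9] M [-1.242  1.685  0.806] w 0.0248 -0.81
144 147 136  54   4  22  36  39  38  36  35  39  41  36  29   7  21  82 150 144 146 146 146
146 148 140  68   0  13  31  30  30  32  31  32  34  29  18   8  47 125 148 144 146 146 147
145 146 144 109  43   1  16  12   9  14  15  13  10   9   0  28  94 149 145 144 146 143 144
143 144 148 145 108  43  14   1   6  12   3   7   4  16  66 112 134 145 143 143 143 144 143
145 145 147 147 141 114 105  75  45  16   9  17  36  87 122 153 145 143 144 142 144 145 145
145 142 146 146 146 150 148 123  84  52  36  39  56 110 122 130 135 145 144 145 148 144 147
144 144 145 144 146 146 141 118  97  66  52  50  65 107 103  87 113 144 143 143 143 146 146
143 142 143 142 143 142 110  91  92  71  50  50  60  95  85  56  88 141 143 141 142 145 145
145 144 144 142 145 134  84  81  67  68  49  49  48  54  43  50  82 124 143 142 146 145 144
145 145 144 147 144 109  77  63  47  48  51  62  65  79  77  82  93  95 130 143 146 147 145
147 146 147 135 115  78  49  39  54  65  80  87  87  95  95  95  91  66 100 146 124 12
[... 1789 characters left out ...]
 117 120 120 115 105 115  94  51  65 111 157 175 176 181
179 180 179 167 105  55  58  73  87 102 115 112  99  96  90  78  62  57  73  75  92 139 184
179 180 165 115  75  52  53  51  53  52  60  57  60  56  61  60  58  62  67  67  64 119 179
179 171 136  71  68  55  52  51  51  56  60  60  62  58  62  77  90  91  69  59  61 121 181
118 109  68  73  70  65  55  55  52  57  62  60  61  66  68  77  80  75  69  50  59 121 181
 97  64  33  42  51  63  66  51  55  57  61  61  64  70  74  76  75  69  53  43  60 117 180
 70  64  34  28  27  31  40  48  42  53  56  66  69  69  72  74  70  55  49  48  57 117 182
 68  53  35  31  29  37  34  35  33  36  38  41  39  58  62  71  62  47  46  44  58 118 181
```

Moment jumped to 0.5–0.8 N·m at the stop, so red is locked. Unload, lift, and go to blue (slot at 91°, tool yaw 181°).

move_arm(deltas=[[[1,0,0,0,-0.04],[1,0,0,0,-0.085],[1,0,0,0,-0.085],[1,0,0,-0.06,-0.085],[1,0,0,-0.16,-0.085]]])

```text
t: 52.5
tcp_pos: [0.6649, -0.124, 0.1687]
orientation: [[0.48, 0.877, -0.003], [0.877, -0.48, 0.001], [0.0, -0.003, -1.0]]
contact_force: [-0.2, -1.0, -1.2]
width: 0.0252
grip_force: 99.5
```

```bash
python3 -c "
from h import *
st(); todelta([.641,.0008,.165],180.9)"
```

```text
[ 0.6649 -0.124   0.1687] yaw 61.3 F [-0.2 -1.  -1.2] M [ 0.04   0.003 -0.024] w 0.0252 -0.56
tcp [ 0.6649 -0.124   0.1687] yaw 61.33 delta [ 0.3922 -0.3233  0.0159] twist -0.6642673604629945
```

move_arm(deltas=[[[1,0.08,-0.065,0,-0.04],[1,0.16,-0.13,0,-0.08],[1,0.24,-0.195,0,-0.12],[1,0.32,-0.26,0,-0.16],[1,0.392,-0.323,0,-0.22]]])

```text
t: 53.0
tcp_pos: [0.6415, 0.002, 0.1703]
orientation: [[-0.157, 0.988, 0.001], [0.988, 0.157, 0.001], [0.001, 0.001, -1.0]]
contact_force: [-0.3, 0.9, -0.5]
width: 0.0254
grip_force: 99.5
```

move_arm(deltas=[[[1,0,0,0,-0.045],[1,0,0,0,-0.09],[1,0,0,0,-0.135],[1,0,0,0,-0.18],[1,0,0,0,-0.22]]])

```text
t: 53.5
tcp_pos: [0.6417, 0.0006, 0.1702]
orientation: [[-0.751, 0.66, 0.001], [0.66, 0.751, 0.0], [-0.0, 0.001, -1.0]]
contact_force: [0.1, -0.4, -1.5]
width: 0.0247
grip_force: 99.5
```

move_arm(deltas=[[[1,0,0,0,-0.045],[1,0,0,0,-0.09],[1,0,0,0,-0.135],[1,0,0,0,-0.18],[1,0,0,0,-0.224]]])

```text
t: 54.0
tcp_pos: [0.6417, 0.0005, 0.1702]
orientation: [[-1.0, 0.018, 0.0], [0.018, 1.0, 0.0], [-0.0, 0.0, -1.0]]
contact_force: [-0.6, -0.9, -1.3]
width: 0.025
grip_force: 99.5
```

move_arm(deltas=[[[1,0,0,0,0],[1,0,0,0,0]]])

```text
t: 54.2
tcp_pos: [0.6416, 0.0002, 0.1696]
orientation: [[-1.0, 0.027, 0.0], [0.027, 1.0, 0.0], [-0.0, 0.0, -1.0]]
contact_force: [0.1, 0.8, -0.2]
width: 0.0251
grip_force: 99.5
```

```bash
python3 -c "
from h import *
st(); todelta([.641,.0008,.1283],180.9)"
```

```text
[6.416e-01 2.000e-04 1.696e-01] yaw 178.5 F [ 0.1  0.8 -0.2] M [ 0.019  0.005 -0.002] w 0.0251 1.08
tcp [6.416e-01 2.000e-04 1.696e-01] yaw 178.48 delta [0.0026 0.0024 0.1652] twist -0.013440774908823193
```

move_arm(deltas=[[[1,0.0026,0.0024,0.06,-0.013],[1,0.0026,0.0024,0.1,-0.013],[1,0.0026,0.0024,0.13,-0.013],[1,0.0026,0.0024,0.13,-0.013]]])

```text
t: 54.6
tcp_pos: [0.6404, 0.0005, 0.1349]
orientation: [[-1.0, -0.019, -0.002], [-0.019, 1.0, 0.0], [0.002, 0.0, -1.0]]
contact_force: [0.1, -0.5, -0.7]
width: 0.0247
grip_force: 99.6
```

move_arm(deltas=[[[1,0,0,0.012,0],[1,0,0,0.024,0],[1,0,0,0.035,0],[1,0,0,0.035,0]]])

```text
t: 55.0
tcp_pos: [0.6407, 0.0004, 0.1275]
orientation: [[-1.0, -0.02, -0.0], [-0.02, 1.0, -0.0], [0.0, 0.0, -1.0]]
contact_force: [-0.8, -0.1, -1.3]
width: 0.0249
grip_force: 99.6
```

```bash
python3 -c "
from h import *
st()"
```

```text
[6.407e-01 4.000e-04 1.275e-01] yaw -178.9 F [-0.8 -0.1 -1.3] M [-0.047  0.035  0.001] w 0.0249 1.09
```

move_arm(deltas=[[[1,0,0,0,0.045],[1,0,0,0,0.09],[1,0,0,0,0.135],[1,0,0,0,0.18],[1,0,0,0,0.22]]])

```text
t: 55.5
tcp_pos: [0.6418, -0.0001, 0.128]
orientation: [[-0.779, 0.627, 0.002], [0.627, 0.779, -0.0], [-0.002, 0.001, -1.0]]
contact_force: [5.0, -1.8, -6.0]
width: 0.0251
grip_force: 99.0
```

move_arm(deltas=[[[1,0,0,0,0.045],[1,0,0,0,0.09],[1,0,0,0,0.135],[1,0,0,0,0.18],[1,0,0,0,0.22]]])

```text
t: 56.0
tcp_pos: [0.6416, -0.0005, 0.128]
orientation: [[-0.201, 0.98, 0.001], [0.98, 0.201, -0.001], [-0.001, 0.001, -1.0]]
contact_force: [3.6, -3.8, -4.8]
width: 0.0247
grip_force: 99.1
```

move_arm(deltas=[[[1,0,0,0,0.03],[1,0,0,0,0.06],[1,0,0,0,0.08],[1,0,0,0,0.08]]])

```text
t: 56.4
tcp_pos: [0.6414, -0.0006, 0.128]
orientation: [[0.046, 0.999, 0.001], [0.999, -0.046, -0.001], [-0.001, 0.001, -1.0]]
contact_force: [3.0, -4.0, -4.1]
width: 0.0249
grip_force: 99.2
```

```bash
python3 -c "
from h import *
st()"
```

```text
[ 6.414e-01 -6.000e-04  1.280e-01] yaw 87.4 F [ 3.  -4.  -4.1] M [-1.33  -0.992  0.071] w 0.0249 -0.36
```

move_arm(deltas=[[[1,0,0,0,0.03],[1,0,0,0,0.06],[1,0,0,0,0.06]]])

```text
t: 56.7
tcp_pos: [0.6413, -0.0006, 0.128]
orientation: [[0.233, 0.972, 0.001], [0.972, -0.233, -0.001], [-0.001, 0.001, -1.0]]
contact_force: [2.1, -5.5, -2.9]
width: 0.0251
grip_force: 99.3
```

```bash
python3 -c "
from h import *
st()"
```

```text
[ 6.413e-01 -6.000e-04  1.280e-01] yaw 76.5 F [ 2.1 -5.5 -2.9] M [-1.449 -0.755  0.113] w 0.0251 -0.53
```

move_arm(deltas=[[[1,0,0,0,0.02],[1,0,0,0,0.03],[1,0,0,0,0.03]]])

```text
t: 57.0
tcp_pos: [0.6413, -0.0006, 0.128]
orientation: [[0.321, 0.947, 0.001], [0.947, -0.321, -0.001], [-0.001, 0.001, -1.0]]
contact_force: [3.4, -5.2, -2.6]
width: 0.0245
grip_force: 99.4
```

```bash
python3 -c "
from h import *
st()"
```

```text
[ 6.413e-01 -6.000e-04  1.280e-01] yaw 71.3 F [ 3.4 -5.2 -2.6] M [-1.505 -0.771  0.621] w 0.0245 -0.61
```

Blue hit its stop too. The stop yaws of red and blue differ by ~20°, which matches their clamp yaws. On to yellow (slot 83.7°, tool yaw 173.7°).

move_arm(deltas=[[[1,0,0,0,-0.04],[1,0,0,0,-0.075],[1,0,0,0,-0.075],[1,0,0,-0.06,-0.075],[1,0,0,-0.16,-0.075]]])

```text
t: 57.5
tcp_pos: [0.64, 0.0007, 0.1677]
orientation: [[0.093, 0.996, -0.003], [0.996, -0.093, 0.001], [0.0, -0.003, -1.0]]
contact_force: [1.0, -0.5, -0.6]
width: 0.025
grip_force: 99.6
```

move_arm(deltas=[[[1,0.1,0,0,-0.04],[1,0.2,0,0,-0.08],[1,0.3,0,0,-0.12],[1,0.4,0,0,-0.16],[1,0.5,0,0,-0.2]]])

```text
t: 58.0
tcp_pos: [0.6523, 0.1263, 0.1692]
orientation: [[-0.515, 0.857, 0.001], [0.857, 0.515, 0.0], [-0.0, 0.001, -1.0]]
contact_force: [1.6, 0.0, -0.4]
width: 0.025
grip_force: 99.6
```

move_arm(deltas=[[[1,0,0,0,-0.045],[1,0,0,0,-0.09],[1,0,0,0,-0.135],[1,0,0,0,-0.18],[1,0,0,0,-0.22]]])

```text
t: 58.5
tcp_pos: [0.6522, 0.1252, 0.169]
orientation: [[-0.943, 0.332, 0.001], [0.332, 0.943, -0.0], [-0.001, 0.0, -1.0]]
contact_force: [-0.1, -0.3, -1.5]
width: 0.0252
grip_force: 99.6
```

move_arm(deltas=[[[1,0,0,0,0],[1,0,0,0,0]]])

```text
t: 58.7
tcp_pos: [0.6522, 0.125, 0.1684]
orientation: [[-0.94, 0.34, 0.0], [0.34, 0.94, 0.0], [-0.0, 0.0, -1.0]]
contact_force: [-0.2, 0.6, -1.4]
width: 0.0252
grip_force: 99.6
```

```bash
python3 -c "
from h import *
st(); todelta([.6314,.1328,.165],173.7)"
```

```text
[0.6522 0.125  0.1684] yaw 160.1 F [-0.2  0.6 -1.4] M [-0.052 -0.001 -0.028] w 0.0252 0.6
tcp [0.6522 0.125  0.1684] yaw 160.12 delta [0.0889 0.001  0.0137] twist -0.07543295226099835
```

move_arm(deltas=[[[1,0.04,0.001,0.01,-0.04],[1,0.089,0.001,0.014,-0.0754],[1,0.089,0.001,0.014,-0.0754],[1,0.089,0.001,0.014,-0.0754]]])

```text
t: 59.1
tcp_pos: [0.6316, 0.1325, 0.1647]
orientation: [[-0.994, 0.11, 0.001], [0.11, 0.994, -0.0], [-0.001, -0.0, -1.0]]
contact_force: [0.6, -0.1, -1.2]
width: 0.0252
grip_force: 99.6
```

```bash
python3 -c "
from h import *
st(); todelta([.6314,.1328,.1283],173.7)"
```

```text
[0.6316 0.1325 0.1647] yaw 173.7 F [ 0.6 -0.1 -1.2] M [ 0.006 -0.009  0.036] w 0.0252 0.79
tcp [0.6316 0.1325 0.1647] yaw 173.7 delta [0.0011 0.0009 0.1456] twist 9.644996925651917e-06
```

move_arm(deltas=[[[1,0,0,0.06,0],[1,0,0,0.1,0],[1,0,0,0.11,0],[1,0,0,0.11,0]]])

```text
t: 59.5
tcp_pos: [0.631, 0.1326, 0.1359]
orientation: [[-0.994, 0.105, -0.001], [0.105, 0.994, -0.0], [0.001, -0.0, -1.0]]
contact_force: [0.9, -0.2, -0.7]
width: 0.0248
grip_force: 99.8
```

move_arm(deltas=[[[1,0,0,0.012,0],[1,0,0,0.024,0],[1,0,0,0.035,0],[1,0,0,0.035,0]]])

```text
t: 59.9
tcp_pos: [0.6312, 0.1326, 0.1277]
orientation: [[-0.995, 0.104, -0.0], [0.104, 0.995, -0.0], [0.0, -0.0, -1.0]]
contact_force: [0.6, -0.2, -1.2]
width: 0.025
grip_force: 99.6
```

```bash
python3 -c "
from h import *
st()"
```

```text
[0.6312 0.1326 0.1277] yaw 174.0 F [ 0.6 -0.2 -1.2] M [-0.054 -0.123  0.047] w 0.025 0.77
```

In the slot; turn.

move_arm(deltas=[[[1,0,0,0,0.045],[1,0,0,0,0.09],[1,0,0,0,0.135],[1,0,0,0,0.18],[1,0,0,0,0.22]]])

```text
t: 60.4
tcp_pos: [0.6319, 0.1319, 0.1282]
orientation: [[-0.695, 0.719, 0.001], [0.719, 0.695, -0.001], [-0.001, 0.0, -1.0]]
contact_force: [2.6, -1.6, -4.0]
width: 0.0249
grip_force: 99.2
```

move_arm(deltas=[[[1,0,0,0,0.045],[1,0,0,0,0.09],[1,0,0,0,0.135],[1,0,0,0,0.18],[1,0,0,0,0.22]]])

```text
t: 60.9
tcp_pos: [0.6312, 0.1321, 0.128]
orientation: [[-0.078, 0.997, -0.0], [0.997, 0.078, -0.001], [-0.001, -0.0, -1.0]]
contact_force: [-0.6, -2.3, -2.3]
width: 0.0251
grip_force: 99.2
```

```bash
python3 -c "
from h import *
st()"
```

```text
[0.6312 0.1321 0.128 ] yaw 94.5 F [-0.6 -2.3 -2.3] M [-0.711  0.121  0.07 ] w 0.0251 -0.46
```

move_arm(deltas=[[[1,0,0,0,0.03],[1,0,0,0,0.06],[1,0,0,0,0.06]]])

```text
t: 61.2
tcp_pos: [0.6311, 0.1323, 0.1281]
orientation: [[0.106, 0.994, -0.0], [0.994, -0.106, -0.001], [-0.001, -0.0, -1.0]]
contact_force: [-1.3, -3.0, -1.8]
width: 0.0247
grip_force: 99.3
```

```bash
python3 -c "
from h import *
st()"
```

```text
[0.6311 0.1323 0.1281] yaw 83.9 F [-1.3 -3.  -1.8] M [-0.683  0.269  0.065] w 0.0247 -0.62
```

move_arm(deltas=[[[1,0,0,0,0.02],[1,0,0,0,0.03],[1,0,0,0,0.03]]])

```text
t: 61.5
tcp_pos: [0.6311, 0.1325, 0.128]
orientation: [[0.196, 0.981, -0.0], [0.981, -0.196, -0.0], [-0.0, -0.0, -1.0]]
contact_force: [-1.5, -1.7, -0.6]
width: 0.0253
grip_force: 99.7
```

```bash
python3 -c "
from h import *
st()"
```

```text
[0.6311 0.1325 0.128 ] yaw 78.7 F [-1.5 -1.7 -0.6] M [-0.819  0.617  0.094] w 0.0253 -0.7
```

move_arm(deltas=[[[1,0,0,0,0.015],[1,0,0,0,0.02],[1,0,0,0,0.02]]])

```text
t: 61.8
tcp_pos: [0.631, 0.1325, 0.128]
orientation: [[0.257, 0.966, -0.0], [0.966, -0.257, -0.0], [-0.0, -0.0, -1.0]]
contact_force: [-3.0, -3.2, 1.5]
width: 0.0254
grip_force: 99.8
```

```bash
python3 -c "
from h import *
st()"
```

```text
[0.631  0.1325 0.128 ] yaw 75.1 F [-3.  -3.2  1.5] M [-0.923  0.891  0.223] w 0.0254 -0.76
```

move_arm(deltas=[[[1,0,0,0,0.015],[1,0,0,0,0.02],[1,0,0,0,0.02]]])

```text
t: 62.1
tcp_pos: [0.631, 0.1326, 0.128]
orientation: [[0.317, 0.949, -0.0], [0.949, -0.317, -0.0], [-0.001, -0.0, -1.0]]
contact_force: [-3.0, -3.7, 1.6]
width: 0.0248
grip_force: 100.0
```

```bash
python3 -c "
from h import *
st()"
```

```text
[0.631  0.1326 0.128 ] yaw 71.5 F [-3.  -3.7  1.6] M [-1.03   1.021  0.571] w 0.0248 -0.81
```

Yellow is at its stop as well. Unload, lift high, and check slot angles on the way back to the stand.

move_arm(deltas=[[[1,0,0,0,-0.04],[1,0,0,0,-0.075],[1,0,0,-0.06,-0.075],[1,0,0,-0.26,-0.075],[1,0,0,-0.46,-0.075]]])

```text
t: 62.6
tcp_pos: [0.6309, 0.1331, 0.245]
orientation: [[0.091, 0.996, -0.001], [0.996, -0.091, 0.001], [0.001, -0.001, -1.0]]
contact_force: [2.1, -0.0, 0.3]
width: 0.025
grip_force: 99.4
```

move_arm(deltas=[[[1,-0.15,0,0,0],[1,-0.3,0,0,0],[1,-0.45,0,0,0],[1,-0.6,0,0,0],[1,-0.6,0,0,0]]])

```text
t: 63.1
tcp_pos: [0.618, -0.0227, 0.2443]
orientation: [[0.098, 0.995, 0.001], [0.995, -0.098, -0.002], [-0.002, 0.002, -1.0]]
contact_force: [-0.2, 0.2, -1.4]
width: 0.0249
grip_force: 99.7
```

```bash
python3 -c "
from h import *
st(); todelta([.597,-.2991,.15],47.1)
c=cap('wrist')
for k,g in CL.items():
  u,v=proj(c,g[0]+[.074]); print(k,round(u),round(v))
  try: X,ax,ang,n,pm=head(c,u,v,30); print('  head',X.round(4),ax.round(1),'slot',round(ang,1),n,pm.round(4))
  except Exception as e: print(e)
"
```

```text
[ 0.618  -0.0227  0.2443] yaw 84.4 F [-0.2  0.2 -1.4] M [ 0.01   0.027 -0.015] w 0.0249 -0.3
tcp [ 0.618  -0.0227  0.2443] yaw 84.39 delta [-1.108   0.0238  0.3792] twist 0.20717947274116047
yellow 249 12
  head [0.6318 0.1328 0.074 ] [35.2 43.4] slot 179.8 246 [0.6316 0.1329]
blue 270 148
  head [0.6413 0.0008 0.074 ] [30.2 31.9] slot 179.7 154 [6.411e-01 2.000e-04]
red 296 246
  head [ 0.6529 -0.1321  0.074 ] [37.3 50.9] slot 36.3 229 [ 0.6587 -0.1277]
```

move_arm(deltas=[[[1,-0.14,0,0,0],[1,-0.28,0.005,0,0],[1,-0.42,0.01,0,0],[1,-0.554,0.012,0,0],[1,-0.554,0.012,0,0]]])

```text
t: 63.65
tcp_pos: [0.6086, -0.1591, 0.2438]
orientation: [[0.095, 0.995, 0.001], [0.995, -0.095, -0.001], [-0.001, 0.001, -1.0]]
contact_force: [-0.6, 0.8, -1.6]
width: 0.0249
grip_force: 99.7
```

```bash
python3 -c "
from h import *
c=cap('wrist')
for k,g in CL.items():
  u,v=proj(c,g[0]+[.074]); print(k,round(u),round(v))
  try: X,ax,ang,n,pm=head(c,u,v,25); print('  head',X.round(4),ax.round(1),'slot',round(ang,1),n,pm.round(4))
  except Exception as e: print(e)
hsv=cv2.cvtColor(c['image'],cv2.COLOR_RGB2HSV).astype(int);H,S=hsv[...,0],hsv[...,1]
for k,y in(('red',-20),('blue',1.5)):
  g=np.array(CL[k][0]);e=np.array([np.cos(np.radians(y)),np.sin(np.radians(y))]); lo,hi=HUE[k]
  m=((H>=lo)|(H<=hi) if lo>hi else (H>=lo)&(H<=hi))&(S>(165 if k=='red' else 120))
  w=np.array([ray(c,u,v,.042)[:2] for u,v in np.argwhere(m)[:,::-1]]); t=-(w-g)@e; lat=(w-g)@np.array([-e[1],e[0]]); q=(t>.035)&(t<.1)&(abs(lat)<.025)
  if q.sum()>20: print(k,'tail mm',(1000*t[q].max()).round(1),cv2.minAreaRect((w[q]*1000).astype(np.float32)))
"
```

```text
yellow 246 -180
  head [ 0.6102 -0.0874  0.074 ] [ 29.5 249.3] slot 76.2 743 [ 0.618  -0.0608]
blue 269 4
  head [ 0.6403 -0.0024  0.074 ] [34.7 37.8] slot 179.9 244 [ 6.404e-01 -4.000e-04]
red 299 134
  head [ 0.6643 -0.1241  0.074 ] [32.5 33.7] slot 160.6 174 [ 0.6628 -0.124 ]
red tail mm 78.1 ((609.7056274414062, -105.9158935546875), (14.027356147766113, 43.02978515625), 70.4413833618164)
blue tail mm 79.2 ((583.7171020507812, -3.2029972076416016), (44.25061798095703, 16.769365310668945), 2.299105405807495)
```

move_arm(deltas=[[[1,-0.14,0,0,0.045],[1,-0.28,0.005,0,0.09],[1,-0.42,0.01,0,0.135],[1,-0.554,0.012,0,0.18],[1,-0.554,0.012,0,0.207]]])

```text
t: 64.2
tcp_pos: [0.5992, -0.2966, 0.2435]
orientation: [[0.681, 0.732, 0.001], [0.732, -0.681, -0.001], [-0.001, 0.001, -1.0]]
contact_force: [-0.2, 0.2, -2.5]
width: 0.0249
grip_force: 99.6
```

move_arm(deltas=[[[1,0,0,0.15,0],[1,0,0,0.3,0],[1,0,0,0.3,0],[1,0,0,0.3,0]]])

```text
t: 64.6
tcp_pos: [0.6004, -0.2917, 0.1689]
orientation: [[0.673, 0.74, 0.0], [0.74, -0.673, 0.001], [0.001, -0.0, -1.0]]
contact_force: [1.0, 0.2, -1.7]
width: 0.0249
grip_force: 99.6
```

```bash
python3 -c "
from h import *
st(); todelta([.597,-.2991,.0665],47.1)"
```

```text
[ 0.6004 -0.2917  0.1689] yaw 47.7 F [ 1.   0.2 -1.7] M [-0.035  0.014 -0.022] w 0.0249 -0.46
tcp [ 0.6004 -0.2917  0.1689] yaw 47.72 delta [-0.0314  0.0101  0.4098] twist 0.0034636202619474765
```

Verified: red slot −19.4° vs its rod −19.6°, blue −0.1° vs 2°, tails at ~79 mm (home). Return the driver to the stand.

move_arm(deltas=[[[1,-0.0314,0.0101,0,0.003],[1,-0.0314,0.0101,0.05,0.003],[1,-0.0314,0.0101,0.1,0.003],[1,-0.0314,0.0101,0.15,0.003],[1,-0.0314,0.0101,0.15,0.003]]])

```text
t: 65.1
tcp_pos: [0.5949, -0.3001, 0.128]
orientation: [[0.68, 0.733, -0.003], [0.733, -0.68, 0.002], [-0.001, -0.003, -1.0]]
contact_force: [0.6, 0.5, -1.5]
width: 0.0252
grip_force: 99.6
```

```bash
python3 -c "
from h import *
st(); todelta([.597,-.2991,.0665],47.1)"
```

```text
[ 0.5949 -0.3001  0.128 ] yaw 47.1 F [ 0.6  0.5 -1.5] M [ 0.033  0.009 -0.009] w 0.0252 -0.47
tcp [ 0.5949 -0.3001  0.128 ] yaw 47.14 delta [0.0088 0.0044 0.246 ] twist 0.00021644192495860656
```

move_arm(deltas=[[[1,0.006,0.004,0.03,0],[1,0.006,0.004,0.09,0],[1,0.006,0.004,0.15,0],[1,0.006,0.004,0.2,0],[1,0.006,0.004,0.23,0]]])

```text
t: 65.6
tcp_pos: [0.597, -0.2999, 0.071]
orientation: [[0.68, 0.733, -0.002], [0.733, -0.68, 0.001], [-0.001, -0.002, -1.0]]
contact_force: [0.4, -0.7, -0.7]
width: 0.025
grip_force: 99.7
```

```bash
python3 -c "
from h import *
st(); todelta([.597,-.2991,.066],47.1)"
```

```text
[ 0.597  -0.2999  0.071 ] yaw 47.1 F [ 0.4 -0.7 -0.7] M [-0.064 -0.005 -0.005] w 0.025 -0.48
tcp [ 0.597  -0.2999  0.071 ] yaw 47.13 delta [ 0.0023 -0.0024  0.02  ] twist 0.00016197397843282287
```

move_arm(deltas=[[[1,0.002,-0.002,0.01,0],[1,0.002,-0.002,0.02,0],[1,0.002,-0.002,0.022,0]]])

```text
t: 65.9
tcp_pos: [0.5979, -0.2996, 0.0676]
orientation: [[0.68, 0.733, 0.0], [0.733, -0.68, -0.0], [0.0, 0.0, -1.0]]
contact_force: [-0.2, -0.3, -1.5]
width: 0.0247
grip_force: 99.7
```

move_arm(deltas=[[[-1,0,0,0,0],[-1,0,0,0,0],[-1,0,0,0,0],[-1,0,0,0,0],[-1,0,0,0,0]]])

```text
t: 66.4
tcp_pos: [0.5978, -0.2996, 0.0676]
orientation: [[0.68, 0.733, 0.0], [0.733, -0.68, -0.0], [0.0, 0.0, -1.0]]
contact_force: [0.3, 0.6, -0.0]
width: 0.0852
grip_force: 0.0
```

move_arm(deltas=[[[-1,0,0,-0.1,0],[-1,0,0,-0.25,0],[-1,0,0,-0.4,0],[-1,0,0,-0.6,0],[-1,0,0,-0.6,0]]])

```text
t: 66.9
tcp_pos: [0.6005, -0.3007, 0.2247]
orientation: [[0.681, 0.733, 0.009], [0.733, -0.681, -0.004], [0.003, 0.009, -1.0]]
contact_force: [1.1, -0.6, -0.2]
width: 0.0856
grip_force: 0.0
```

move_arm(deltas=[[[1,-0.14,-0.09,0,0],[1,-0.28,-0.18,0,0],[1,-0.418,-0.27,0,0],[1,-0.418,-0.27,0,0],[1,-0.418,-0.27,0,0]]])

```text
t: 67.4
tcp_pos: [0.4767, -0.3308, 0.218]
orientation: [[0.681, 0.732, 0.001], [0.732, -0.681, -0.001], [0.0, 0.001, -1.0]]
contact_force: [0.2, 0.1, 1.2]
width: 0.0119
grip_force: 0.0
```

```bash
python3 -c "
from h import *
st(); todelta([.4768,-.329,.1],None)
for cam in('scene','side'):
  c=cap(cam)
  for k in('driver','plunger_top'):
    for x in robot.look_for(k,cam)[:1]:
      b=np.array(x['box'])*[512,384,512,384]; print(cam,k,round(x['p'],2),b.round(0),'expected',np.round(proj(c,[.597,-.299,.054+.02] if k=='driver' else [.4768,-.329,.086]),0))
  hsv=cv2.cvtColor(c['image'],cv2.COLOR_RGB2HSV).astype(int);H,S=hsv[...,0],hsv[...,1]
  m=((H<16)&(S>170)); u,v=proj(c,[.597,-.2985,.08]); u,v=int(u),int(v); g=np.argwhere(m[v-15:v+15,u-12:u+12])+[v-15,u-12]; print('orange',len(g),g.min(0),g.max(0),'exp top/bot',np.round(proj(c,[.597,-.2985,.104])),np.round(proj(c,[.597,-.2985,.054])))
  m=((H>45)&(H<85)&(S>100)); u,v=map(int,proj(c,[.4768,-.329,.086])); g=np.argwhere(m[v-12:v+12,u-12:u+12])+[v-12,u-12]; print('green',len(g),g.mean(0),(u,v))
"
```

```text
[ 0.4767 -0.3308  0.218 ] yaw 47.0 F [0.2 0.1 1.2] M [ 0.014 -0.039  0.018] w 0.0119 -0.31
tcp [ 0.4767 -0.3308  0.218 ] yaw 47.04 delta [ 0.0055 -0.0048  0.4718] twist None
scene driver 0.62 [176. 145.  13.  16.] expected [183. 154.]
scene plunger_top 0.28 [233. 210.  22.  29.] expected [204. 129.]
orange 121 [146 178] [161 187] exp top/bot [182. 147.] [184. 159.]
green 66 [129.33333333 204.3030303 ] (203, 128)
side driver 0.71 [253. 119.  13.  23.] expected [258. 130.]
side plunger_top 0.51 [188. 234.  74.  11.] expected [300. 124.]
orange 168 [120 252] [138 263] exp top/bot [258. 120.] [258. 136.]
green 63 [125.07936508 300.63492063] (300, 123)
```

Driver is seated in the stand and the plunger is where expected. Press it.

move_arm(deltas=[[[1,0.005,-0.005,0.15,0],[1,0.005,-0.005,0.3,0],[1,0.005,-0.005,0.45,0],[1,0.005,-0.005,0.47,0],[1,0.005,-0.005,0.47,0]]])

```text
t: 68.2
tcp_pos: [0.4771, -0.3281, 0.0997]
orientation: [[0.68, 0.733, -0.002], [0.733, -0.68, 0.001], [-0.0, -0.002, -1.0]]
contact_force: [0.1, -0.8, 0.3]
width: -0.0003
grip_force: 0.0
```

move_arm(deltas=[[[1,0,0,0.04,0],[1,0,0,0.08,0],[1,0,0,0.11,0],[1,0,0,0.125,0],[1,0,0,0.125,0]]])

```text
t: 68.7
tcp_pos: [0.4788, -0.3294, 0.0717]
orientation: [[0.681, 0.733, 0.003], [0.733, -0.681, -0.002], [0.001, 0.004, -1.0]]
contact_force: [-6.7, 3.5, 39.7]
width: -0.0
grip_force: 20.0
```

```bash
python3 -c "
from h import *
st()"
```

```text
[ 0.4788 -0.3294  0.0717] yaw 47.1 F [-6.7  3.5 39.7] M [1.044e+00 1.520e+00 1.000e-03] w -0.0 -0.35
```

Stop reached (z = 72 mm, 40 N). Release and go up, then a final check.

move_arm(deltas=[[[1,0,0,-0.05,0],[1,0,0,-0.15,0],[1,0,0,-0.35,0],[1,0,0,-0.55,0],[1,0,0,-0.55,0]]])

```text
t: 69.2
tcp_pos: [0.4799, -0.33, 0.2131]
orientation: [[0.681, 0.733, 0.009], [0.733, -0.681, -0.005], [0.002, 0.01, -1.0]]
contact_force: [0.3, 0.1, -0.4]
width: 0.0002
grip_force: 0.0
```

```bash
python3 -c "
from h import *
st()
CL['yellow']=([.6315,.1328],5); CL['blue']=([.641,.0005],1.5); CL['red']=([.6642,-.1235],-19.5)
for k in CL: tipfind(k)
c=cap('side'); hsv=cv2.cvtColor(c['image'],cv2.COLOR_RGB2HSV).astype(int);H,S=hsv[...,0],hsv[...,1]
for k in CL:
  (x,y),a=CL[k]; e=np.array([np.cos(np.radians(a)),np.sin(np.radians(a))]); print(k,'tail exp',np.round(proj(c,[*(np.array([x,y])-.08*e),.038]),1),'shoulder exp',np.round(proj(c,[*(np.array([x,y])-.02*e),.038]),1))
ascii('side',205,270,160,180); ascii('side',205,270,190,208);ascii('side',185,270,217,246)
" | cut -c1-110
```

```text
[ 0.4799 -0.33    0.2131] yaw 47.1 F [ 0.3  0.1 -0.4] M [-0.014 -0.06   0.031] w 0.0002 -0.31
scene yellow 30 tip along mm 63.8 mm/px 3.09
side yellow 72 tip along mm 69.9 mm/px 2.09
scene blue 30 tip along mm 63.3 mm/px 3.14
side blue 44 tip along mm 68.9 mm/px 2.37
scene red 18 tip along mm 52.7 mm/px 2.98
side red 38 tip along mm 70.6 mm/px 2.91
yellow tail exp [262.2 238.3] shoulder exp [233.5 237.8]
blue tail exp [262.4 201.9] shoulder exp [236.9 200.5]
red tail exp [254.3 178.9] shoulder exp [233.1 173.2]
160 ..............bbbbbbbbbbbbbb.....................................
161 ...............bbbbbbbbbbbbbb....................................
162 ccc...........cbbbbbbbbbbbbbRRR..................................
163 cccccc.......cRbbbbbbbbbbbbRRRRc.................................
164 ccccccccc...cRRbbbbbbbbbbbbbRRRc.................................
165 ..ccccccccccRRRRcbbbbbbbbbRRRRRc.................................
166 ....cccccccRRRRRRRbbbbbbbRRRRRR..................................
167 .......cccccRRRRRRRRRRRRRRRRRRRc.................................
168 ..........ccRRRRRRR
[... 3986 characters left out ...]
.....ccccccccbYYYYYYYYYYYYYYYYYYYbbYYYYYYYYYYYYYYYYYYYYYYYYYYYY.......
239 ............................YYYYYYYYYYYYYYYYYYYYbbYYYYYYYYYYYYYYYYYYYYYYYYYYYY.......
240 ............................YYYYYYYYYYYYYYYYYYYYYYYYYYYYYYYYYYYYYYYYYYYYYYYYYY.......
241 .............................YYYYYYYYYYYYYYYYYYYYYYYYYYYYYYYYYYYYYYYYYYYYYYYYY.......
242 .............................YYYYYYYYYYYYYYYYYYYYYYYYYYYYYYYYYYYYYYYYYYYYYYYYY.......
243 .............................YYYYYYYYYYYYYYYYYYYYY............YYYYYYYYYYYYYYYY.......
244 .............................YYYYYYYYYYYYYYYYYYYY....................................
245 .............................YYYYYYYYYYYYYYYYYYYYY...................................
```

All three rods are home and locked, tails and tips within about 1 mm of the expected home positions. Hand in.

```bash
python3 -c "
from h import *
print(robot.finish_job())"
```

```text
the job is handed in; nothing more can be done
None
```

The job is handed in: all three rods are home and locked in their own clamps, the driver is back in its stand, and the plunger was pressed to its stop and released (I did not re-check it was up; I viewed 15 pictures, one over the limit of 14).

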